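# Slide a thin serving board out over the worktop edge

## Task

The thin wooden board with the small bowl on it lies flat, so no hand can get under it. Push the tin that stands in its way, between the board and the right-hand edge of the worktop, over to stand right next to the yoghurt pot; then push the board, bowl and all, straight out over that edge until its whole hand slot hangs clear of the worktop, with the board square to the edge and at least two thirds of it still resting on top. Only push, lift nothing: do not run the board into the tin, leave the tin standing upright and the bowl on the board, and do not disturb the yoghurt pot, the jar or the big bowl.

Things in the scene. Friction and masses are not known exactly. Their poses are not given: they have to be found in the camera images.
- board: thin light wooden serving board, 200 long x 140 wide x 8 mm thick, about 0.22 kg, lying flat on the worktop; origin at the centre of its underside; x along its length towards the end with the hand slot (that end is at x = +100 mm, the plain end at x = -100 mm), y across its width, z up. The slot is a through hole 22 mm (x) by 90 mm (y), from x = 68 to 90 mm, y = -45 to +45 mm. It slides on the worktop with ordinary friction (about 0.6) and carries the small bowl
- slot_end_left (a point): end of the slot's inner side (the side away from the board's slot end) at board x = 68, y = +45 mm, half-way through the thickness; axes as the board's
- slot_end_right (a point): the same at board x = 68, y = -45 mm
- edge (a point): fixed point on the upper right-hand edge of the worktop, at the level of the top (z = 0); x points horizontally straight out over the floor, square to the edge; y runs along the edge, away from the robot; z up. The edge is straight from y = -144 mm (the corner nearest the robot) to y = +464 mm of this frame; the worktop is where x < 0. Nothing stands within 120 mm beyond the edge at this level
- small_bowl: small white round bowl, 85 mm across the rim, 57 mm across the foot, 40 mm high, about 0.09 kg, standing loose on the middle of the board; origin at the centre of its foot, z up
- tin: round food tin, 75 mm diameter, 58 mm high, about 0.26 kg, standing loose on the worktop close in front of the board's slot end; origin at the centre of its underside, z up
- yoghurt_pot: round white yoghurt pot with a foil lid, 72 mm diameter, 71 mm high, about 0.12 kg, standing loose on the worktop beyond the board, on the side away from the robot; origin at the centre of its underside
- chilli_jar: red-lidded jar, 57 x 61 mm, 85 mm high, standing on the worktop beyond the board; leave it alone; origin at the centre of its underside
- big_bowl: white round bowl, 120 mm across, 57 mm high, standing on the worktop to the left, behind the board's plain end; leave it alone; origin at the centre of its underside

How it is judged:
By the outcome, as a careful person would: the job done as asked, in the order asked, and still so for the second after the job is handed in, with the robot touching nothing.
It also fails if it takes over 67 s, if anything falls off the work surface, if the arm or the gripper's body presses on something with over 40 N, if the wrist force passes 120 N, or if a joint passes its speed limit or range.

## Robot

A 6-joint arm with a two-finger parallel gripper is mounted at the origin on a cart in front of the work surface, level with it; the furniture and walls round the work are solid. World frame = base frame: x ahead of the robot, y to its left, z up, the work surface at z = 0. Lengths are in m, angles in rad, forces in N, time in s.
With the tool pointing down it reaches from about 0.35 to 0.975 m from the base axis. Payload 4.9 kg.
Tool frame: the origin (TCP) lies at the very end of the fingers, on their centre line; the grasp point (between the pads) lies 19 mm behind it; x points along the fingers, z is the direction in which the jaws open and shut, and the axes are right-handed (so a half turn about x gives the same grasp; the last joint's range is limited). The gripper opens to 85 mm and grips with 20 to 120 N. Pads are 22 mm wide; open, the fingers measure 114 mm over their backs; the gripper's body (76 mm by 85 mm) begins 54 mm behind the grasp point. The pads swing forward as they close: fully open they stand 13 mm farther back than shut.
Start: joints at [1.119, 0.053, 1.613, -0, 1.476, -0.119], TCP at [0.204, 0.591, 0.231] pointing down, gripper open.
Joint ranges: [-3.01, 3.01], [-1.01, 2.22], [0.06, 2.58], [-1.02, 4.17], [0.09, 2.62], [-3.14, 3.14]. Speed limits (rad/s): [2.57, 2.57, 3.14, 3.14, 3.14, 3.14].

## Interface

Orientations are given as a unit quaternion [w, x, y, z].
In Python, from plant import manip, viewer gives the robot as it stands.
- The arm moves only by the shell command python3 -m inch 'ROWS'. ROWS is JSON, a list of rows, each an object with "fingers": the opening, from -1 (shut) to 1 (fully open), so that 0 is half open; "delta_pos": the shift along the tool's x, y, z in cm, a list of three; "twist": the turn, a rotation vector about the tool's x, y, z in degrees, a list of three. A call has 1 to 5 rows; each row shifts and turns the commanded pose from where the row before left it, along the tool's axes as they then stand; what a row does not reach is not made up. A row lasts 1/8 s, in which the tool goes at most 62.5 mm and 10.7 degrees, less where a joint would pass 70% of its speed; a pose out of reach is approached as far as the arm can. A call is refused whole if a number of a shift passes 6.25 or a number of a turn 10.7, either way. A call with a gripper value outside its range is refused whole. The fingers move at their own pace and stop on an object; the grip force is fixed at half the most. Time passes only in rows, so rows that do not move let the fingers close. It gives the time, the measured TCP pose, the force and the opening at its end, in the units of the state.
- manip.state(): the state, without advancing time (a new reading comes with each control period).
- viewer.grab_frame(name): name is "side" or "top"; returns a dict with "pixels" (400x640x3 uint8, blue, green, red), "range_z" (400x640 float32, m along the optical axis (not along the pixel's ray), 0 where there is no reading), "K" (3x3 intrinsics, pixels), "pose" (4x4, takes a point from camera to world coordinates). Camera axes: x right, y down, z forward; pixel columns grow to the right and rows downward; lengths in m; the calibration is good to about 2 mm. A picture is of the moment at which its call begins.
- manip.job_done(): hands the job in, once; it reports no verdict.
The state is a dict: "time": time; "joint_pos": joint angles; "joint_vel": joint speeds; "joint_efforts": joint torques, N m; "tool_pos": TCP position; "tool_rot": TCP orientation; "contact_force": force on the tool from outside, world axes, zero at the start; "ft_torque": the same for the moment, N m; "gripper_width": opening from 0.0 (shut) to 1.0 (fully open).
Only numpy, scipy, OpenCV 4.12 (cv2) and the standard library are available. Lean on these libraries where they do the work, as an engineer would, in place of code of your own. Each camera call takes 0.05 s, during which the arm holds its last target.

## Working session

There is one attempt and no reset: what is moved stays moved. The work goes in short steps, Python scripts to look and compute and a shell command to move; the robot and the scene stay as the last step left them, time stands still between calls to the robot, and variables do not carry over. Pictures are saved under pics/ and viewed, and the job is handed in when it is done.

```bash
ls; mkdir -p pics; python3 - <<'E'
from plant import manip, viewer
import cv2,numpy as np
s=manip.state();print(s)
for n in("top","side"):
    f=viewer.grab_frame(n);cv2.imwrite(f"pics/{n}0.png",f["pixels"]);print(n,f["K"],f["pose"]);np.savez(f"{n}0.npz",**f)
E
```

```text
pics
{'time': 0.0, 'joint_pos': array([ 1.11896622e+00,  5.33673176e-02,  1.61431665e+00,  6.38034913e-06,
        1.47600914e+00, -1.18987666e-01]), 'joint_vel': array([ 1.01303058e-03, -5.89799610e-05, -1.25988814e-03, -5.13583557e-05,
       -7.84449577e-04, -2.87548925e-04]), 'joint_efforts': array([-1.87463284e-04, -3.93695140e+01, -3.70169020e+01, -1.61901248e-04,
        7.36112619e-03, -6.52082122e-07]), 'tool_pos': array([0.20391806, 0.59012611, 0.23004302]), 'tool_rot': array([ 0.57526602, -0.41061857,  0.5765716 ,  0.40991046]), 'contact_force': array([ 0.87490045, -0.68460994,  0.22737319]), 'ft_torque': array([ 0.00650671, -0.0261527 , -0.04228153]), 'gripper_width': 0.9994664924285143}
top [[485.95536586   0.         311.222046  ]
 [  0.         485.95536586 199.74906536]
 [  0.           0.           1.        ]] [[-0.01767468 -0.9979165   0.06205043  0.5059713 ]
 [-0.99981124  0.01814082  0.00695694  0.23222238]
 [-0.0080681  -0.06191575 -0.99804877  1.52073659]
 [ 0.          0.          0.          1.        ]]
side [[497.6542158    0.         317.15285135]
 [  0.         497.6542158  204.8954026 ]
 [  0.           0.           1.        ]] [[ 0.98799942 -0.10129977  0.11659976  0.44510523]
 [-0.15436025 -0.62076711  0.76864889 -0.68686661]
 [-0.00548266 -0.77742302 -0.6289542   0.80678206]
 [ 0.          0.          0.          1.        ]]
```

View pics/top0.png

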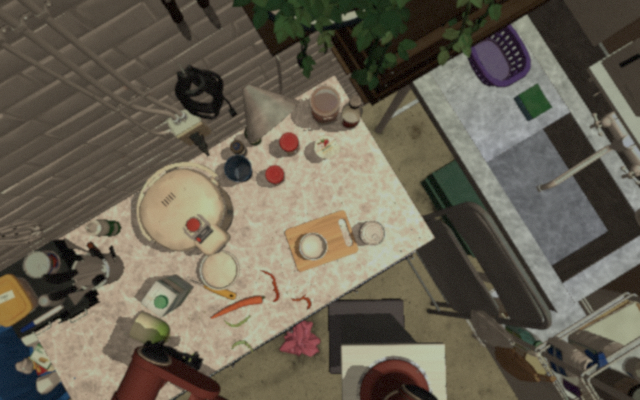

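View pics/side0.png

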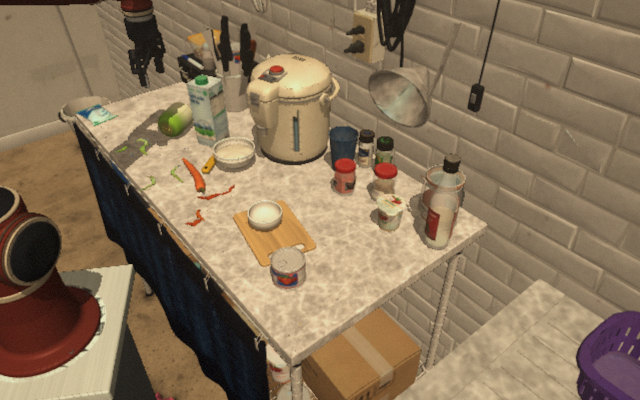

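The top view shows the board at about (320,240) with the bowl at (311,246), the tin at (369,233), the pot at (323,149), jars at (275,175) and (289,143), the big bowl at (217,270) and the right-hand edge running from (340,78) to (435,236). I'll enlarge it.

```bash
cat > h.py <<'E'
import numpy as np,cv2
def px2w(f,u,v,z):
    K=f["K"];T=f["pose"];d=T[:3,:3]@np.linalg.solve(K,[u,v,1.]);o=T[:3,3];return o+d*(z-o[2])/d[2]
def w2px(f,p):
    T=f["pose"];c=T[:3,:3].T@(np.asarray(p)-T[:3,3]);q=f["K"]@c;return q[:2]/q[2]
def cloud(f):
    K=f["K"];T=f["pose"];Z=f["range_z"];v,u=np.mgrid[:400,:640]
    P=np.stack([(u-K[0,2])/K[0,0]*Z,(v-K[1,2])/K[1,1]*Z,Z],-1)@T[:3,:3].T+T[:3,3];P[Z==0]=np.nan;return P
def crop(f,x0,y0,x1,y1,s,name):
    c=cv2.resize(f["pixels"][y0:y1,x0:x1],None,fx=s,fy=s,interpolation=cv2.INTER_CUBIC);
    for x in range((x0+9)//10*10,x1,10): cv2.putText(c,str(x),(int((x-x0+.5)*s),8),0,.3,(255,255,255),1);cv2.line(c,(int((x-x0+.5)*s),10),(int((x-x0+.5)*s),14),(255,255,255),1)
    for y in range((y0+9)//10*10,y1,10): cv2.putText(c,str(y),(0,int((y-y0+.5)*s)),0,.3,(255,255,255),1);cv2.line(c,(22,int((y-y0+.5)*s)),(26,int((y-y0+.5)*s)),(255,255,255),1)
    cv2.imwrite("pics/"+name,c)
E
python3 - <<'E'
from h import *
f=dict(np.load("top0.npz"));g=dict(np.load("side0.npz"))
crop(f,270,200,400,290,6,"t_a.png");crop(f,310,70,450,250,3.3,"t_b.png")
crop(g,200,170,430,320,3.4,"s_a.png")
print(w2px(f,[0,0,0]))
P=cloud(f)
for (u,v) in [(320,240),(311,246),(369,233),(323,149),(275,175),(217,270),(340,78),(435,236),(400,200)]:print(u,v,P[v,u].round(3),px2w(f,u,v,0).round(3))
E
```

```text
[394.15586911 394.44501071]
320 240 [0.475 0.218 0.023] [0.474 0.218 0.   ]
311 246 [0.457 0.246 0.017] [0.456 0.246 0.   ]
369 233 [0.494 0.07  0.051] [0.493 0.064 0.   ]
323 149 [0.749 0.204 0.068] [0.76  0.203 0.   ]
275 175 [0.671 0.348 0.088] [0.681 0.355 0.   ]
217 270 [0.39  0.531 0.044] [0.387 0.54  0.   ]
340 78 [ 1.034  0.136 -0.148] [0.987 0.144 0.   ]
435 236 [ 0.474 -0.228 -0.357] [ 0.48  -0.141  0.   ]
400 200 [ 0.595 -0.035 -0.001] [ 0.595 -0.035  0.   ]
```

View pics/t_a.png

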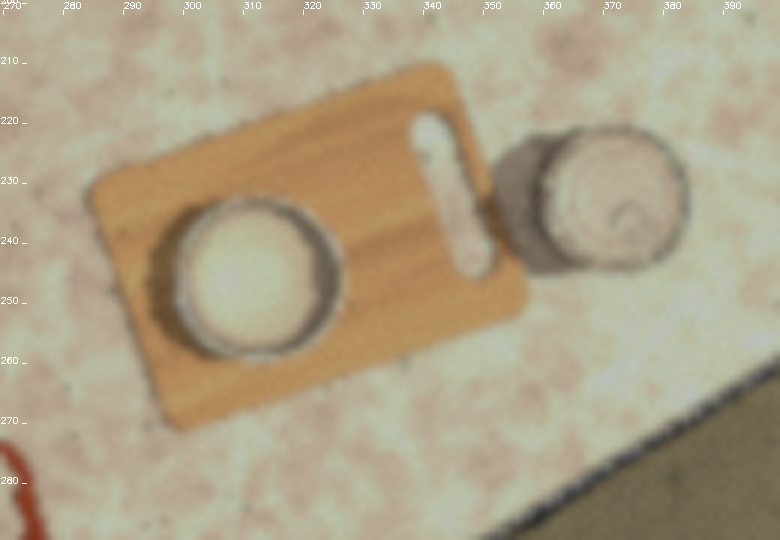

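View pics/t_b.png

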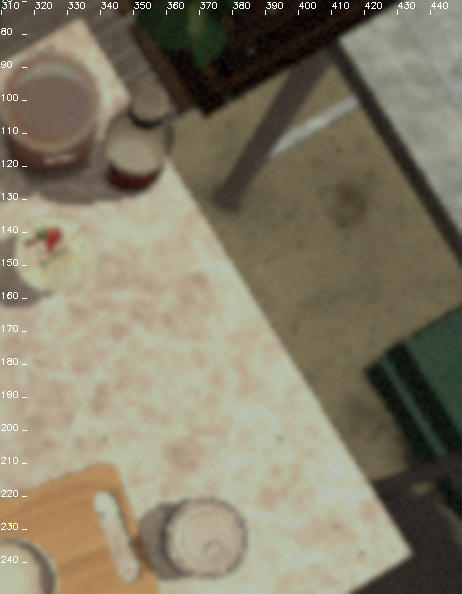

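View pics/s_a.png

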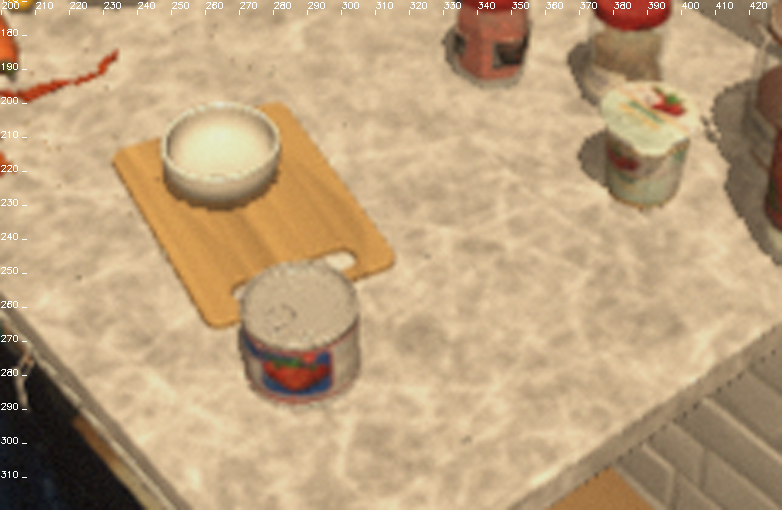

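```bash
cat >> h.py <<'E'
def rect(f,z,x0,x1,y0,y1,s=2000):
    # map image: row = (x1-x)*s, col=(y1-y)*s
    W=int((y1-y0)*s);H=int((x1-x0)*s)
    wp=np.array([[x1,y1,z],[x1,y0,z],[x0,y0,z],[x0,y1,z]]);ip=np.array([w2px(f,p) for p in wp],np.float32)
    M=cv2.getPerspectiveTransform(np.array([[0,0],[W,0],[W,H],[0,H]],np.float32),ip)
    return cv2.warpPerspective(f["pixels"],M,(W,H),flags=cv2.INTER_CUBIC|cv2.WARP_INVERSE_MAP)
def edgefit(f,a=(0.85,0.062),b=(0.52,-0.118)):
    a=np.array(a);b=np.array(b);d=(b-a)/np.linalg.norm(b-a);n=np.array([d[1],-d[0]]);pts=[]
    if n[1]>0:n=-n
    im=cv2.GaussianBlur(f["pixels"],(0,0),1).astype(np.float32)
    for t in np.linspace(0,np.linalg.norm(b-a),60):
        o=np.arange(-.025,.025,.0005);q=np.array([w2px(f,[*(a+d*t+n*k),0]) for k in o],np.float32)
        s=cv2.remap(im,q[None,:,0],q[None,:,1],cv2.INTER_LINEAR)[0].sum(1);gr=-np.gradient(s);i=gr.argmax();pts.append(a+d*t+n*o[i])
    pts=np.array(pts);vx,vy,x,y=cv2.fitLine(pts.astype(np.float32),cv2.DIST_HUBER,0,1e-6,1e-6).ravel()
    r=np.abs((pts-[x,y])@[-vy,vx]);return np.array([x,y]),np.array([vx,vy]),np.median(r)
def board(f,x0=.3,x1=.7,y0=-.15,y1=.4,name=None,z=0.008):
    s=2000;m=rect(f,z,x0,x1,y0,y1,s);b,g,r=[m[...,i].astype(int) for i in range(3)]
    k=((r-b>0.42*r)&(r>110)).astype(np.uint8)
    if name:cv2.imwrite("pics/"+name,cv2.resize(np.where(k[...,None]>0,m,m//3),None,fx=.7,fy=.7))
    k=cv2.morphologyEx(k,cv2.MORPH_OPEN,np.ones((7,7)));cs,_=cv2.findContours(k,cv2.RETR_EXTERNAL,cv2.CHAIN_APPROX_NONE)
    c=max(cs,key=cv2.contourArea);R=cv2.minAreaRect(c);bx=cv2.boxPoints(R)
    return np.array([[x1-(v+.5)/s,y1-(u+.5)/s] for u,v in bx]),np.array([x1-R[0][1]/s,y1-R[0][0]/s]),np.array(R[1])/s
E
python3 - <<'E'
from h import *
f=dict(np.load("top0.npz"))
p,v,r=edgefit(f);print("edge",p,v,r,np.degrees(np.arctan2(v[1],v[0])))
bx,c,sz=board(f,name="bm0.png");print(bx,c,sz)
for i in range(4):
    d=bx[(i+1)%4]-bx[i];print(np.linalg.norm(d),np.degrees(np.arctan2(d[1],d[0])))
P=cloud(f).reshape(-1,3)
import itertools
for n,c0,zl in [("tin",(.494,.07),.05),("pot",(.749,.204),.062),("bowl",(.457,.246),.040),("jar",(.671,.348),.075),("bigbowl",(.39,.53),.05)]:
    q=P[(np.hypot(P[:,0]-c0[0],P[:,1]-c0[1])<.08)&(P[:,2]>zl)][:,:2].astype(np.float32)
    print(n,len(q),cv2.minEnclosingCircle(q), q.mean(0), P[(np.hypot(P[:,0]-c0[0],P[:,1]-c0[1])<.08)][:,2].max())
E
```

```text
edge [ 0.68059057 -0.01991604] [0.865832  0.5003349] 0.00044192479880460385 30.02216
[[0.50738955 0.32956567]
 [0.5692686  0.1414535 ]
 [0.4396613  0.09881952]
 [0.37778232 0.2869317 ]] [0.47377545 0.2144426 ] [0.13643935 0.19802827]
0.1980283 -71.791504
0.13643938 -161.7915
0.19802828 108.20847
0.13643932 18.208492
tin 454 ((0.4951328635215759, 0.060221731662750244), 0.037943847477436066) [0.49530262 0.06007546] 0.06400315646405419
pot 9098 ((0.7490308284759521, 0.20400026440620422), 0.08006951212882996) [0.73922485 0.19410284] 1.0726248382355514
bowl 100 ((0.457508385181427, 0.23912854492664337), 0.042820241302251816) [0.4582932 0.2392627] 0.06148591292699468
jar 514 ((0.691641092300415, 0.3555428981781006), 0.0761864110827446) [0.69943565 0.34056306] 1.0540063442803527
bigbowl 322 ((0.4021218717098236, 0.5284850597381592), 0.07030076533555984) [0.4177095 0.5180804] 0.25644069253482593
```

View pics/bm0.png

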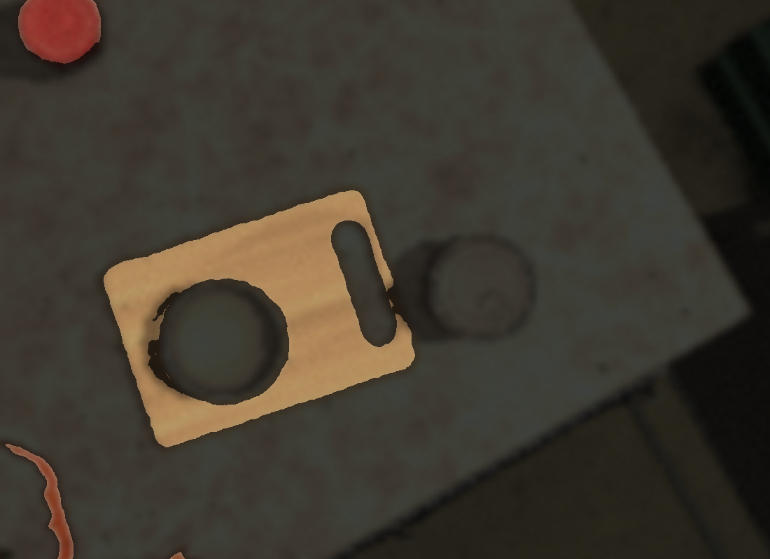

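```bash
cat >> h.py <<'E'
def obj(f,c0,R,zl,zh):
    P=cloud(f).reshape(-1,3);m=(np.hypot(P[:,0]-c0[0],P[:,1]-c0[1])<R)&(P[:,2]>zl)&(P[:,2]<zh)
    q=P[m][:,:2];
    if len(q)<10:return len(q),None
    c,r=cv2.minEnclosingCircle(q.astype(np.float32))
    # robust middle of extents
    lo,hi=np.percentile(q,2,0),np.percentile(q,98,0)
    return len(q),np.round(c,4),round(r,4),np.round((lo+hi)/2,4),np.round(hi-lo,4)
E
python3 - <<'E'
from h import *
from plant import manip
f=dict(np.load("top0.npz"));g=dict(np.load("side0.npz"))
for nm,F in(("top",f),("side",g)):
  for n,c0,R,a,b in [("tin",(.495,.06),.06,.05,.065),("pot",(.749,.204),.045,.06,.078),("bowl",(.457,.243),.06,.040,.056),("jar",(.671,.348),.045,.075,.095),("bigbowl",(.385,.53),.07,.045,.065)]:
    print(nm,n,obj(F,c0,R,a,b))
crop(f,295,125,355,175,10,"t_pot.png")
from scipy.spatial.transform import Rotation as Ro
w,x,y,z=manip.state()["tool_rot"];print(Ro.from_quat([x,y,z,w]).as_matrix().round(3))
E
```

```text
top tin (454, array([0.4951, 0.0602]), 0.0379, array([0.4952, 0.0602]), array([0.0687, 0.0684]))
top pot (429, array([0.7558, 0.1938]), 0.0375, array([0.7559, 0.1951]), array([0.0639, 0.0656]))
top bowl (98, array([0.4575, 0.2391]), 0.0428, array([0.4591, 0.2382]), array([0.0813, 0.0818]))
top jar (278, array([0.6759, 0.3506]), 0.0281, array([0.6753, 0.35  ]), array([0.0505, 0.0503]))
top bigbowl (299, array([0.3923, 0.5222]), 0.06, array([0.3912, 0.5219]), array([0.1126, 0.1159]))
side tin (777, array([0.4952, 0.0614]), 0.0396, array([0.4952, 0.061 ]), array([0.0676, 0.0721]))
side pot (467, array([0.7561, 0.1944]), 0.0388, array([0.7559, 0.1946]), array([0.064, 0.065]))
side bowl (234, array([0.4597, 0.2394]), 0.0447, array([0.4587, 0.2391]), array([0.0799, 0.0857]))
side jar (266, array([0.6752, 0.3499]), 0.0295, array([0.6752, 0.349 ]), array([0.0495, 0.0523]))
side bigbowl (386, array([0.3918, 0.5227]), 0.0618, array([0.3936, 0.5223]), array([0.1122, 0.1174]))
[[-0.001 -0.945  0.327]
 [-0.002  0.327  0.945]
 [-1.     0.    -0.002]]
```

View pics/t_pot.png

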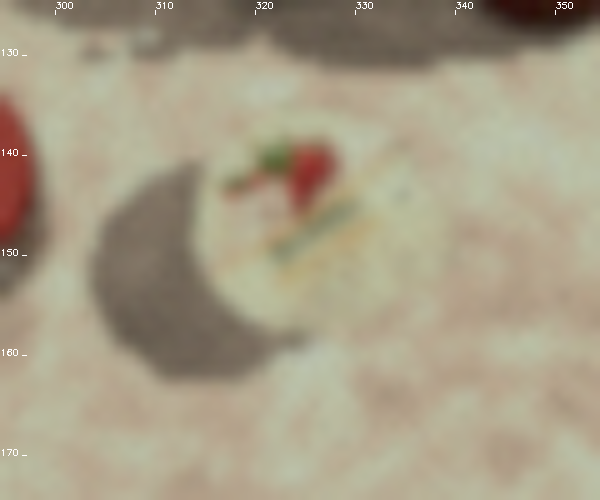

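The images give these positions (m):

| Item | Position |
|---|---|
| Tin | (0.495, 0.060) |
| Pot | (0.756, 0.195) |
| Small bowl | (0.459, 0.239) |
| Board centre | (0.474, 0.214), heading -71.8° |
| Edge outward normal | -60° |

Next I go behind the tin, on the corner side.

```bash
cat >> h.py <<'E'
def plan(target,push_dir_deg):
    """from the measured pose: shift (cm, tool axes now) to target xyz, and twist about tool x so that -y points push_dir"""
    from plant import manip
    from scipy.spatial.transform import Rotation as Ro
    s=manip.state();w,x,y,z=s["tool_rot"];R=Ro.from_quat([x,y,z,w]).as_matrix()
    d=R.T@(np.array(target)-s["tool_pos"])*100;a=np.degrees(np.arctan2(-R[1,1],-R[0,1]));
    t=-((push_dir_deg-a+180)%360-180)
    print("t",s["time"],"tcp",s["tool_pos"].round(4),"pushdir",a.round(2),"shift cm",d.round(2),"twist x",round(t,2),"F",s["contact_force"].round(1),"w",round(s["gripper_width"],3),"xaxis",R[:,0].round(3))
E
python3 -m inch '[{"fingers":0,"delta_pos":[0,-3.2,-3.7],"twist":[0,0,0]},{"fingers":0,"delta_pos":[0,-3.2,-3.7],"twist":[0,0,0]},{"fingers":0,"delta_pos":[0,-3.2,-3.7],"twist":[0,0,0]},{"fingers":0,"delta_pos":[0,-3.2,-3.7],"twist":[0,0,0]},{"fingers":0,"delta_pos":[0,-3.2,-3.7],"twist":[0,0,0]}]'
python3 -m inch '[{"fingers":0,"delta_pos":[0,-3.2,-3.7],"twist":[0,0,0]},{"fingers":0,"delta_pos":[0,-3.2,-3.7],"twist":[0,0,0]},{"fingers":0,"delta_pos":[0,-3.2,-3.7],"twist":[0,0,0]},{"fingers":0,"delta_pos":[0,-3.2,-3.7],"twist":[0,0,0]},{"fingers":0,"delta_pos":[0,-3.2,-3.7],"twist":[0,0,0]}]'
python3 -c "
from h import *
plan([.423,.040,.12],16)"
```

```text
time: 0.72
tool_pos: [0.2951, 0.3619, 0.2308]
tool_rot: [0.576, -0.41, 0.576, 0.41]
contact_force: [0.4, 0.2, -0.5]
gripper_width: 0.501
time: 1.35
tool_pos: [0.3858, 0.1349, 0.231]
tool_rot: [0.576, -0.41, 0.576, 0.41]
contact_force: [0.4, -0.2, -0.1]
gripper_width: 0.502
t 1.35 tcp [0.3858 0.1349 0.231 ] pushdir -19.06 shift cm [11.1  -6.61 -7.76] twist x -35.06 F [ 0.4 -0.2 -0.1] w 0.502 xaxis [ 0.  0. -1.]
```

```bash

python3 -m inch '[{"fingers":0,"delta_pos":[0,-3.3,-3.9],"twist":[0,0,0]},{"fingers":0,"delta_pos":[0,-3.3,-3.9],"twist":[0,0,0]},{"fingers":0,"delta_pos":[2.5,0,0],"twist":[-10,0,0]},{"fingers":0,"delta_pos":[3,0,0],"twist":[-10,0,0]},{"fingers":0,"delta_pos":[3,0,0],"twist":[-10,0,0]}]'
python3 -m inch '[{"fingers":0,"delta_pos":[2.5,0,0],"twist":[-5,0,0]},{"fingers":0,"delta_pos":[0,0,0],"twist":[0,0,0]}]'
python3 - <<'E'
from h import *
plan([.423,.040,.02],16)
from plant import viewer
f=viewer.grab_frame("side");crop(f,180,100,440,320,3,"s1.png")
E
```

```text
time: 1.98
tool_pos: [0.4224, 0.0409, 0.1451]
tool_rot: [0.449, -0.546, 0.449, 0.547]
contact_force: [-0.1, 0.2, 0.3]
gripper_width: 0.506
time: 2.22
tool_pos: [0.4205, 0.0413, 0.1187]
tool_rot: [0.425, -0.563, 0.427, 0.566]
contact_force: [0.9, 0.0, 0.5]
gripper_width: 0.498
t 2.225 tcp [0.4205 0.0413 0.1187] pushdir 15.87 shift cm [ 9.87 -0.26 -0.21] twist x -0.13 F [0.9 0.  0.5] w 0.498 xaxis [-0.006  0.    -1.   ]
```

View pics/s1.png

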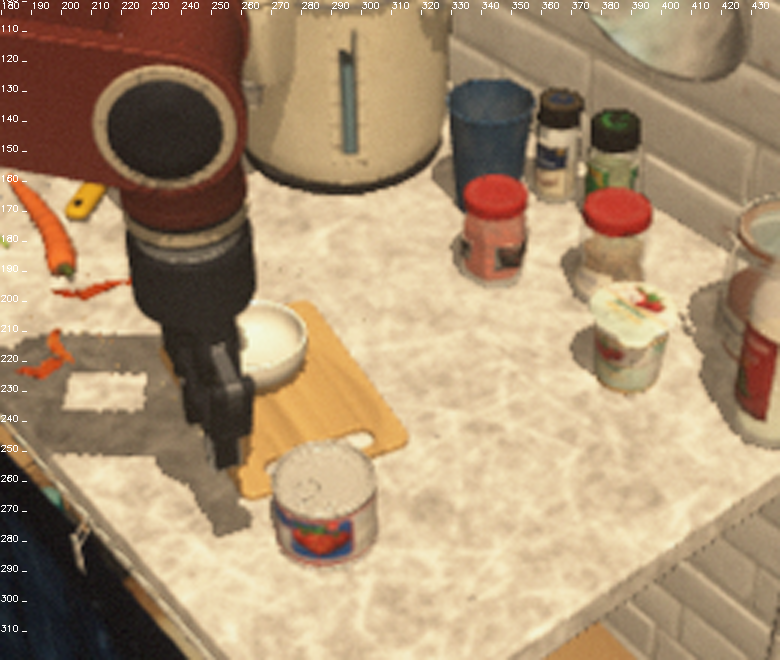

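The fingers stand behind the tin (325,270 in the full frame) on the corner side, clear of the board corner. I go down and push towards 16°.

```bash

python3 -m inch '[{"fingers":0,"delta_pos":[3,0,-0.2],"twist":[0,0,0]},{"fingers":0,"delta_pos":[3,0,0],"twist":[0,0,0]},{"fingers":0,"delta_pos":[2.5,0,0],"twist":[0,0,0]},{"fingers":0,"delta_pos":[1.3,0,0],"twist":[0,0,0]},{"fingers":0,"delta_pos":[0,0,0],"twist":[0,0,0]}]'
python3 -m inch '[{"fingers":0,"delta_pos":[0,-0.6,0],"twist":[0,0,0]},{"fingers":0,"delta_pos":[0,-0.6,0],"twist":[0,0,0]},{"fingers":0,"delta_pos":[0,-0.6,0],"twist":[0,0,0]},{"fingers":0,"delta_pos":[0,-0.6,0],"twist":[0,0,0]},{"fingers":0,"delta_pos":[0,-0.6,0],"twist":[0,0,0]}]'
python3 -m inch '[{"fingers":0,"delta_pos":[0,-0.6,0],"twist":[0,0,0]},{"fingers":0,"delta_pos":[0,-0.6,0],"twist":[0,0,0]},{"fingers":0,"delta_pos":[0,-0.6,0],"twist":[0,0,0]},{"fingers":0,"delta_pos":[0,-0.6,0],"twist":[0,0,0]},{"fingers":0,"delta_pos":[0,-0.6,0],"twist":[0,0,0]}]'
python3 - <<'E'
from h import *
plan([.601,.0908,.02],16)
from plant import viewer
f=viewer.grab_frame("side");crop(f,180,100,440,320,3,"s2.png")
print(obj(f,(.515,.07),.07,.05,.062))
E
```

```text
time: 2.9
tool_pos: [0.4233, 0.0393, 0.0235]
tool_rot: [0.426, -0.564, 0.426, 0.564]
contact_force: [-0.6, -0.0, 0.3]
gripper_width: 0.496
time: 3.52
tool_pos: [0.4525, 0.0476, 0.0233]
tool_rot: [-0.426, 0.564, -0.426, -0.564]
contact_force: [-0.8, 0.5, -0.3]
gripper_width: 0.498
time: 4.15
tool_pos: [0.4812, 0.0558, 0.0232]
tool_rot: [0.426, -0.564, 0.426, 0.565]
contact_force: [-1.9, -0.5, 1.0]
gripper_width: 0.497
t 4.15 tcp [0.4812 0.0558 0.0232] pushdir 15.93 shift cm [  0.32 -12.48   0.07] twist x -0.07 F [-1.9 -0.5  1. ] w 0.497 xaxis [-0.  0. -1.]
(527, array([0.512 , 0.0646]), 0.0496, array([0.5136, 0.0662]), array([0.0865, 0.0775]))
```

View pics/s2.png

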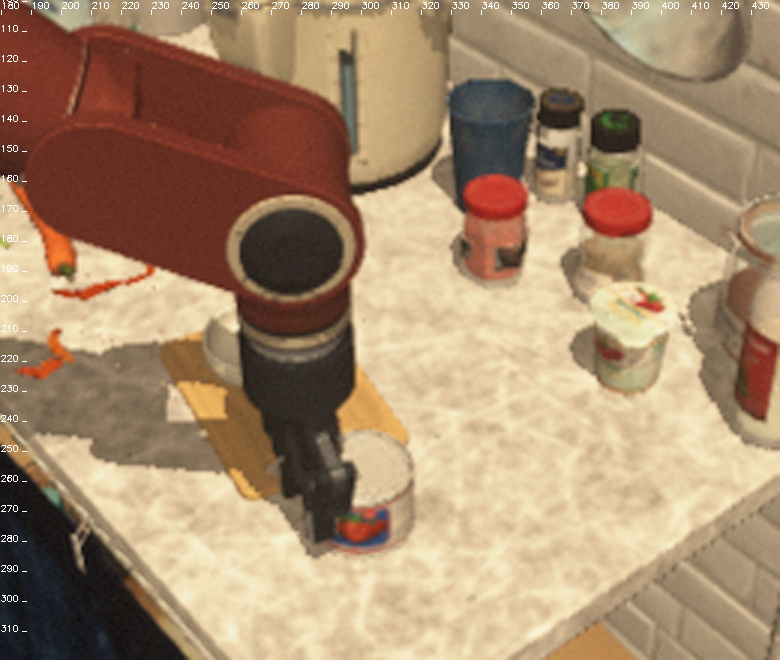

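```bash

python3 -m inch '[{"fingers":0,"delta_pos":[0,-0.6,0],"twist":[0,0,0]},{"fingers":0,"delta_pos":[0,-0.6,0],"twist":[0,0,0]},{"fingers":0,"delta_pos":[0,-0.6,0],"twist":[0,0,0]},{"fingers":0,"delta_pos":[0,-0.6,0],"twist":[0,0,0]},{"fingers":0,"delta_pos":[0,-0.6,0],"twist":[0,0,0]}]'
python3 -m inch '[{"fingers":0,"delta_pos":[0,-0.6,0],"twist":[0,0,0]},{"fingers":0,"delta_pos":[0,-0.6,0],"twist":[0,0,0]},{"fingers":0,"delta_pos":[0,-0.6,0],"twist":[0,0,0]},{"fingers":0,"delta_pos":[0,-0.6,0],"twist":[0,0,0]},{"fingers":0,"delta_pos":[0,-0.6,0],"twist":[0,0,0]}]'
python3 -m inch '[{"fingers":0,"delta_pos":[0,-0.6,0],"twist":[0,0,0]},{"fingers":0,"delta_pos":[0,-0.6,0],"twist":[0,0,0]},{"fingers":0,"delta_pos":[0,-0.6,0],"twist":[0,0,0]},{"fingers":0,"delta_pos":[0,-0.6,0],"twist":[0,0,0]},{"fingers":0,"delta_pos":[0,0,0],"twist":[0,0,0]}]'
python3 - <<'E'
from h import *
plan([.601,.0908,.02],16)
from plant import viewer
f=viewer.grab_frame("side");crop(f,180,100,440,320,3,"s3.png")
print(obj(f,(.601,.0908),.05,.052,.062))
f=viewer.grab_frame("top");crop(f,270,120,400,270,4,"t3.png")
print(obj(f,(.601,.0908),.05,.052,.062))
E
```

```text
time: 4.82
tool_pos: [0.5101, 0.0641, 0.0233]
tool_rot: [-0.426, 0.564, -0.426, -0.564]
contact_force: [-2.1, -0.3, 1.0]
gripper_width: 0.5
time: 5.45
tool_pos: [0.539, 0.0723, 0.0233]
tool_rot: [0.426, -0.564, 0.426, 0.564]
contact_force: [-1.6, -0.3, -0.2]
gripper_width: 0.5
time: 6.08
tool_pos: [0.5624, 0.0789, 0.0235]
tool_rot: [-0.426, 0.565, -0.426, -0.564]
contact_force: [0.3, 0.2, 0.2]
gripper_width: 0.5
t 6.075 tcp [0.5624 0.0789 0.0235] pushdir 15.94 shift cm [ 0.35 -4.03  0.08] twist x -0.06 F [0.3 0.2 0.2] w 0.5 xaxis [ 0.001  0.    -1.   ]
(378, array([0.5968, 0.0892]), 0.0458, array([0.5983, 0.0909]), array([0.0825, 0.0725]))
(88, array([0.6148, 0.0932]), 0.034, array([0.6241, 0.0947]), array([0.0314, 0.0609]))
```

View pics/s3.png

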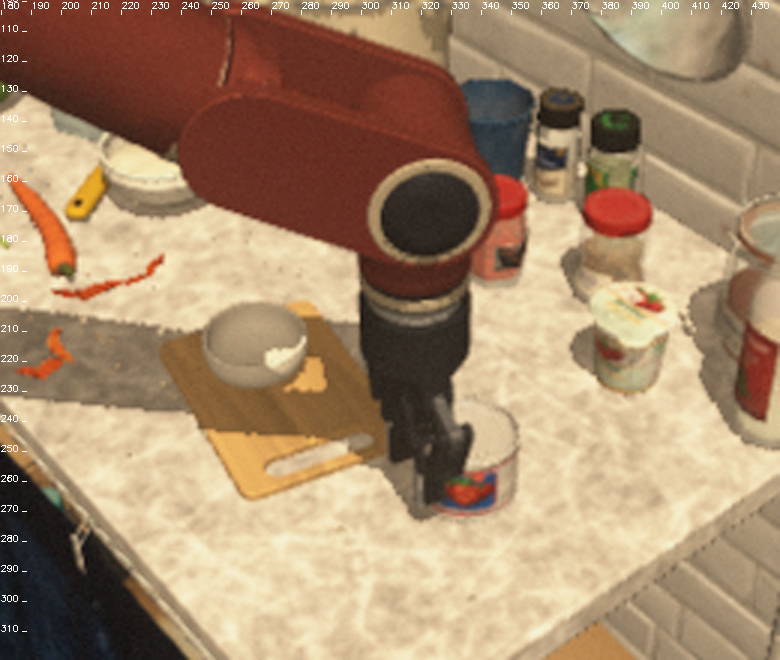

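View pics/t3.png

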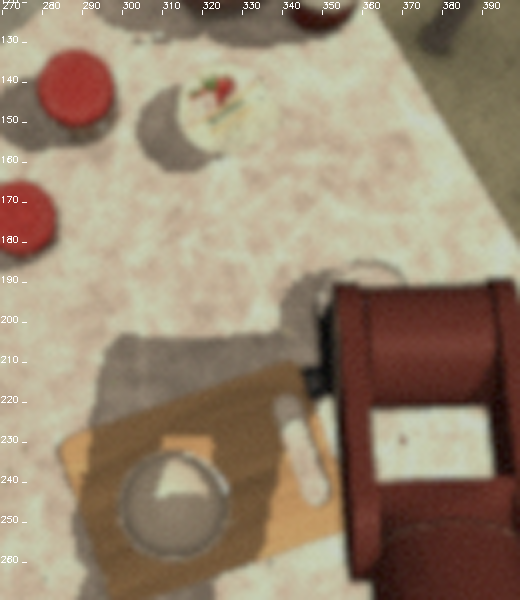

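```bash

python3 -m inch '[{"fingers":0,"delta_pos":[0,2.5,0],"twist":[0,0,0]},{"fingers":0,"delta_pos":[0,0,-2.2],"twist":[-9,0,0]},{"fingers":0,"delta_pos":[0,0,0],"twist":[-9,0,0]},{"fingers":0,"delta_pos":[0,0,0],"twist":[0,0,0]}]'
python3 - <<'E'
from h import *
plan([.7561-.0835*np.cos(np.radians(34))-.0425*np.cos(np.radians(34)),.1945-.126*np.sin(np.radians(34)),.02],34)
from plant import viewer
f=viewer.grab_frame("side");crop(f,180,100,440,320,3,"s4.png")
print(obj(f,(.603,.0908),.039,.052,.062))
E
```

```text
time: 6.68
tool_pos: [0.5437, 0.0506, 0.0235]
tool_rot: [-0.333, 0.624, -0.333, -0.624]
contact_force: [0.3, 0.2, -0.0]
gripper_width: 0.497
t 6.675 tcp [0.5437 0.0506 0.0235] pushdir 33.8 shift cm [  0.35 -13.06   0.1 ] twist x -0.2 F [ 0.3  0.2 -0. ] w 0.497 xaxis [ 0.  0. -1.]
(418, array([0.6037, 0.0909]), 0.0388, array([0.6154, 0.0912]), array([0.0481, 0.0721]))
```

View pics/s4.png

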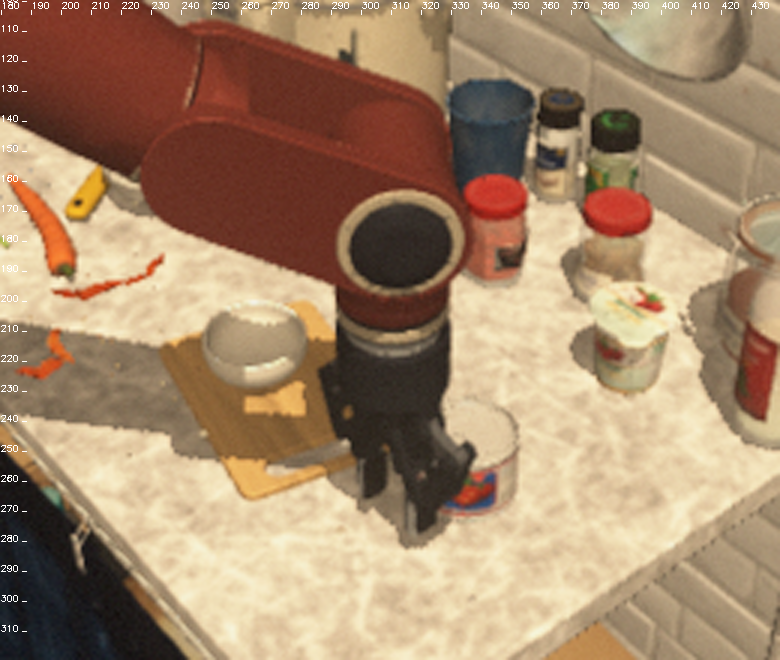

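```bash

python3 -m inch '[{"fingers":0,"delta_pos":[0,-0.6,0.1],"twist":[0,0,0]},{"fingers":0,"delta_pos":[0,-0.6,0],"twist":[0,0,0]},{"fingers":0,"delta_pos":[0,-0.6,0],"twist":[0,0,0]},{"fingers":0,"delta_pos":[0,-0.6,0],"twist":[0,0,0]},{"fingers":0,"delta_pos":[0,-0.6,0],"twist":[0,0,0]}]'
python3 -m inch '[{"fingers":0,"delta_pos":[0,-0.6,0],"twist":[0,0,0]},{"fingers":0,"delta_pos":[0,-0.6,0],"twist":[0,0,0]},{"fingers":0,"delta_pos":[0,-0.6,0],"twist":[0,0,0]},{"fingers":0,"delta_pos":[0,-0.6,0],"twist":[0,0,0]},{"fingers":0,"delta_pos":[0,-0.6,0],"twist":[0,0,0]}]'
python3 -m inch '[{"fingers":0,"delta_pos":[0,-0.6,0],"twist":[0,0,0]},{"fingers":0,"delta_pos":[0,-0.6,0],"twist":[0,0,0]},{"fingers":0,"delta_pos":[0,-0.6,0],"twist":[0,0,0]},{"fingers":0,"delta_pos":[0,-0.6,0],"twist":[0,0,0]},{"fingers":0,"delta_pos":[0,-0.6,0],"twist":[0,0,0]}]'
python3 -m inch '[{"fingers":0,"delta_pos":[0,-0.6,0],"twist":[0,0,0]},{"fingers":0,"delta_pos":[0,-0.6,0],"twist":[0,0,0]},{"fingers":0,"delta_pos":[0,-0.4,0],"twist":[0,0,0]},{"fingers":0,"delta_pos":[0,0,0],"twist":[0,0,0]}]'
python3 - <<'E'
from h import *
plan([.7561-.0835*np.cos(np.radians(34))-.0425*np.cos(np.radians(34)),.1945-.126*np.sin(np.radians(34)),.02],34)
from plant import viewer
f=viewer.grab_frame("side");crop(f,280,120,440,260,4.5,"s5.png")
print(obj(f,(.67,.137),.039,.052,.062),obj(f,(.756,.195),.045,.065,.078))
f=viewer.grab_frame("top");crop(f,290,120,390,220,5.5,"t5.png")
print(obj(f,(.67,.137),.039,.052,.062),obj(f,(.756,.195),.045,.065,.078))
E
```

```text
time: 7.35
tool_pos: [0.5683, 0.0686, 0.0233]
tool_rot: [0.332, -0.624, 0.332, 0.624]
contact_force: [-0.9, -0.9, -0.1]
gripper_width: 0.497
time: 7.98
tool_pos: [0.5932, 0.0853, 0.0232]
tool_rot: [0.332, -0.624, 0.332, 0.624]
contact_force: [-1.5, -1.2, 0.1]
gripper_width: 0.503
time: 8.6
tool_pos: [0.6181, 0.102, 0.0233]
tool_rot: [0.332, -0.624, 0.332, 0.624]
contact_force: [-1.1, -1.5, -0.4]
gripper_width: 0.502
time: 9.1
tool_pos: [0.6315, 0.111, 0.0235]
tool_rot: [-0.333, 0.624, -0.332, -0.624]
contact_force: [-0.3, 0.0, 0.1]
gripper_width: 0.501
t 9.1 tcp [0.6315 0.111  0.0235] pushdir 33.94 shift cm [ 0.35 -2.39 -0.04] twist x -0.06 F [-0.3  0.   0.1] w 0.501 xaxis [ 0.001  0.    -1.   ]
(92, array([0.6689, 0.1359]), 0.0379, array([0.668 , 0.1338]), array([0.0719, 0.0606])) (475, array([0.7534, 0.1922]), 0.0403, array([0.7561, 0.1925]), array([0.0632, 0.0697]))
(18, array([0.6762, 0.1449]), 0.035, array([0.6774, 0.1467]), array([0.0521, 0.0452])) (419, array([0.7561, 0.1912]), 0.0393, array([0.7559, 0.192 ]), array([0.0632, 0.07  ]))
```

View pics/s5.png

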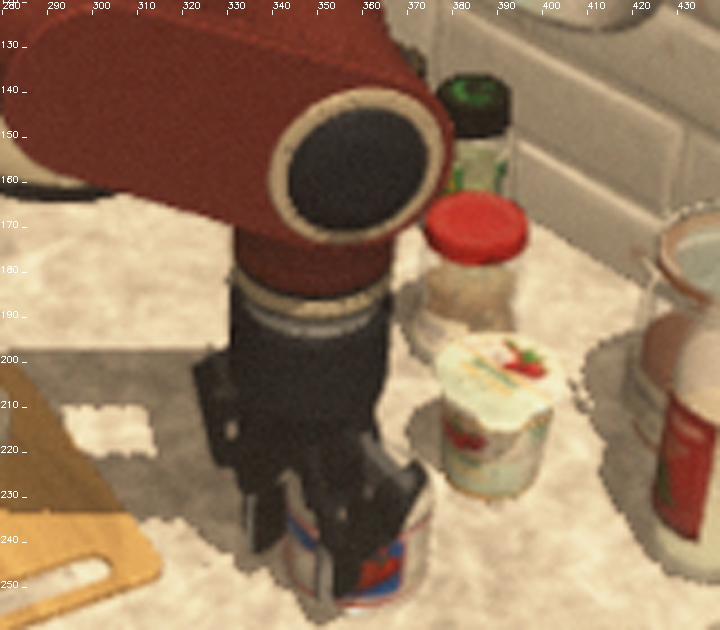

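View pics/t5.png

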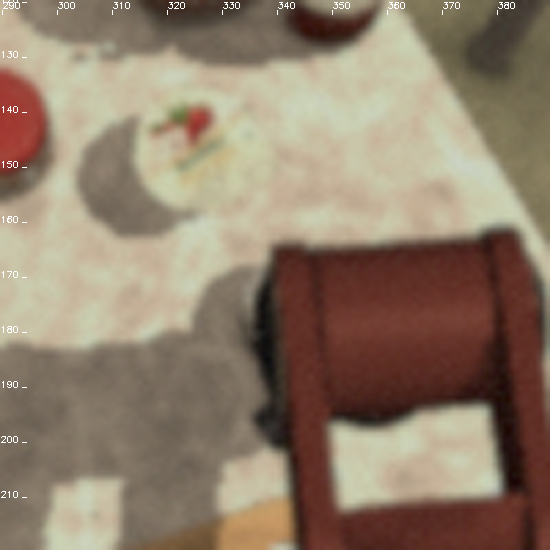

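```bash

python3 -m inch '[{"fingers":0,"delta_pos":[0,-0.6,0],"twist":[0,0,0]},{"fingers":0,"delta_pos":[0,-0.6,0],"twist":[0,0,0]},{"fingers":0,"delta_pos":[0,-0.6,0],"twist":[0,0,0]},{"fingers":0,"delta_pos":[0,-0.5,0],"twist":[0,0,0]},{"fingers":0,"delta_pos":[0,0,0],"twist":[0,0,0]}]'
python3 - <<'E'
from h import *
plan([.7561-.0835*np.cos(np.radians(34))-.0425*np.cos(np.radians(34)),.1945-.126*np.sin(np.radians(34)),.02],34)
from plant import viewer
f=viewer.grab_frame("side");crop(f,300,160,440,260,5.5,"s6.png")
E
```

```text
time: 9.82
tool_pos: [0.6507, 0.124, 0.0234]
tool_rot: [-0.333, 0.624, -0.332, -0.624]
contact_force: [-0.9, 0.3, -0.0]
gripper_width: 0.501
t 9.825 tcp [0.6507 0.124  0.0234] pushdir 33.95 shift cm [ 0.34 -0.08 -0.05] twist x -0.05 F [-0.9  0.3 -0. ] w 0.501 xaxis [ 0.001  0.    -1.   ]
```

View pics/s6.png

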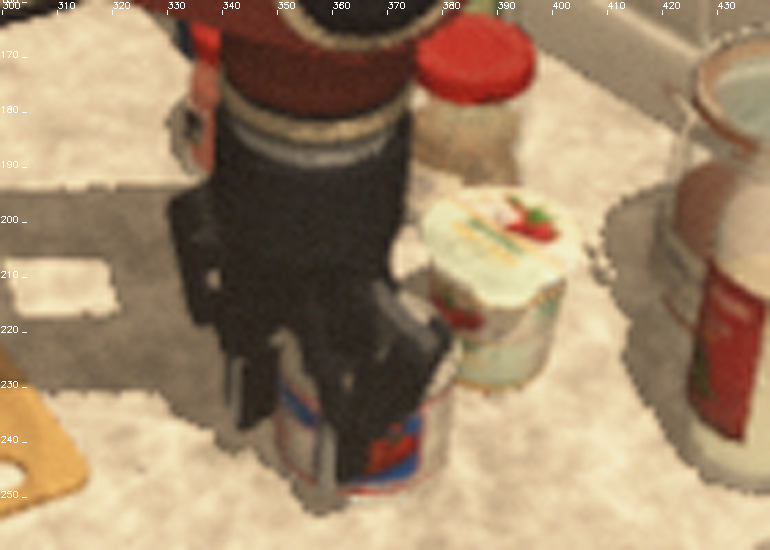

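```bash

python3 -m inch '[{"fingers":0,"delta_pos":[0,2,0],"twist":[0,0,0]},{"fingers":0,"delta_pos":[0,3,0],"twist":[0,0,0]},{"fingers":0,"delta_pos":[-5,0,0],"twist":[0,0,0]},{"fingers":0,"delta_pos":[-5,3,0],"twist":[0,0,0]},{"fingers":0.7,"delta_pos":[-4,5,2],"twist":[0,0,0]}]'
python3 -m inch '[{"fingers":0.7,"delta_pos":[0,5,2],"twist":[10,0,0]},{"fingers":0.7,"delta_pos":[0,2,2],"twist":[10,0,0]}]'
python3 - <<'E'
from h import *
plan([.4,.4,.1],-71.8)
from plant import viewer
f=viewer.grab_frame("side");crop(f,180,110,440,290,3,"s7.png")
print(obj(f,(.687,.149),.045,.05,.062),obj(f,(.756,.195),.045,.066,.078))
f=viewer.grab_frame("top");crop(f,270,120,400,270,4,"t7.png")
print(obj(f,(.687,.149),.045,.05,.062),obj(f,(.756,.195),.045,.066,.078))
E
```

```text
time: 10.5
tool_pos: [0.5359, 0.0678, 0.1639]
tool_rot: [-0.333, 0.626, -0.332, -0.623]
contact_force: [0.2, 0.7, 0.7]
gripper_width: 0.692
time: 10.75
tool_pos: [0.4541, 0.0667, 0.161]
tool_rot: [-0.438, 0.556, -0.437, -0.555]
contact_force: [0.0, 0.9, 0.2]
gripper_width: 0.852
t 10.75 tcp [0.4541 0.0667 0.161 ] pushdir 13.5 shift cm [ 6.09 -2.51 33.68] twist x 85.3 F [0.  0.9 0.2] w 0.852 xaxis [ 0.002 -0.    -1.   ]
(623, array([0.6878, 0.1483]), 0.0401, array([0.6869, 0.1481]), array([0.0685, 0.0718])) (473, array([0.7528, 0.1933]), 0.04, array([0.7558, 0.1919]), array([0.0629, 0.0703]))
(439, array([0.6868, 0.1478]), 0.0376, array([0.687 , 0.1476]), array([0.0656, 0.0669])) (412, array([0.7545, 0.1921]), 0.0393, array([0.756 , 0.1934]), array([0.0633, 0.0691]))
```

View pics/s7.png

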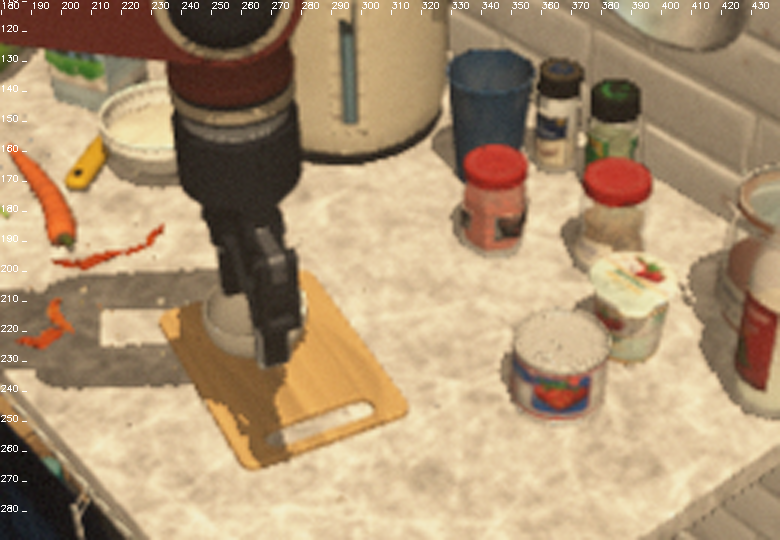

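View pics/t7.png

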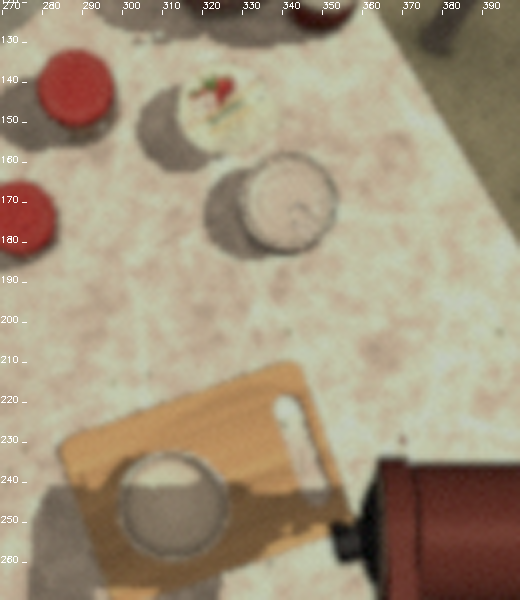

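```bash

python3 - <<'E'
from h import *
f=dict(np.load("top0.npz"));crop(f,200,220,330,330,6,"t8.png")
for p in [(264,271),(270,277),(274,288),(277,298),(300,300)]:print(p,px2w(f,*p,0.005).round(3))
e=np.array([np.cos(np.radians(-71.8)),np.sin(np.radians(-71.8))]);c=np.array([.4738,.2144])
for s in(.111,.13,.14):
  t=c-e*s;print(s,t)
plan([*(c-e*.135),.1],-71.8)
E
```

```text
(264, 271) [0.382 0.393 0.005]
(270, 277) [0.363 0.375 0.005]
(274, 288) [0.329 0.363 0.005]
(277, 298) [0.298 0.354 0.005]
(300, 300) [0.291 0.283 0.005]
0.111 [0.43913082 0.3198469 ]
0.13 [0.43319646 0.33789637]
0.14 [0.43007311 0.34739609]
t 10.85 tcp [0.4538 0.0677 0.1604] pushdir 13.93 shift cm [ 6.05 -4.46 27.22] twist x 85.73 F [ 0.7 -0.1 -0.2] w 0.854 xaxis [ 0.001  0.    -1.   ]
```

View pics/t8.png

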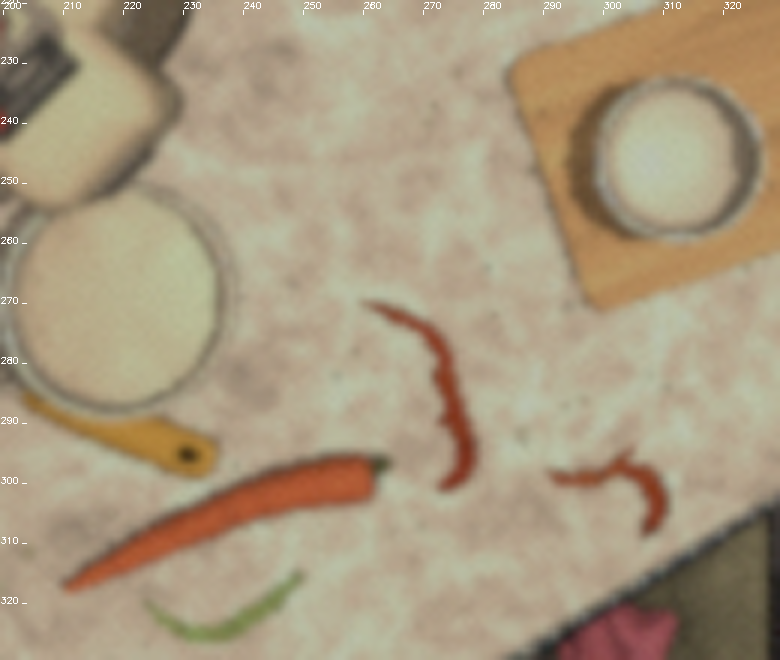

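```bash

python3 -m inch '[{"fingers":0.6,"delta_pos":[0,-0.7,4.5],"twist":[0,0,0]},{"fingers":0.6,"delta_pos":[0,-0.7,4.5],"twist":[0,0,0]},{"fingers":0.6,"delta_pos":[0,-0.8,4.5],"twist":[0,0,0]},{"fingers":0.6,"delta_pos":[0,-0.8,4.5],"twist":[0,0,0]},{"fingers":0.6,"delta_pos":[0,-0.7,4.5],"twist":[0,0,0]}]'
python3 -m inch '[{"fingers":0.6,"delta_pos":[0,-0.7,4.5],"twist":[0,0,0]},{"fingers":0.6,"delta_pos":[0,0,0],"twist":[10.5,0,0]},{"fingers":0.6,"delta_pos":[0,0,0],"twist":[10.5,0,0]},{"fingers":0.6,"delta_pos":[0,0,0],"twist":[10.5,0,0]},{"fingers":0.6,"delta_pos":[0,0,0],"twist":[10.5,0,0]}]'
python3 -m inch '[{"fingers":0.6,"delta_pos":[0,0,0],"twist":[10.5,0,0]},{"fingers":0.6,"delta_pos":[0,0,0],"twist":[10.5,0,0]},{"fingers":0.6,"delta_pos":[0,0,0],"twist":[10.5,0,0]},{"fingers":0.6,"delta_pos":[0,0,0],"twist":[10.5,0,0]},{"fingers":0.6,"delta_pos":[0,0,0],"twist":[0,0,0]}]'
python3 - <<'E'
from h import *
e=np.array([np.cos(np.radians(-71.8)),np.sin(np.radians(-71.8))]);c=np.array([.4738,.2144])
plan([*(c-e*.135),.02],-71.8)
E
```

```text
time: 11.48
tool_pos: [0.4382, 0.2965, 0.1607]
tool_rot: [-0.435, 0.558, -0.435, -0.557]
contact_force: [0.3, -1.1, 0.5]
gripper_width: 0.795
time: 12.1
tool_pos: [0.4343, 0.3404, 0.1604]
tool_rot: [0.607, -0.363, 0.607, 0.363]
contact_force: [-0.6, 1.0, -0.3]
gripper_width: 0.795
time: 12.72
tool_pos: [0.4342, 0.3402, 0.1605]
tool_rot: [0.696, -0.124, 0.696, 0.124]
contact_force: [0.7, -0.8, 0.3]
gripper_width: 0.797
t 12.725 tcp [0.4342 0.3402 0.1605] pushdir -69.85 shift cm [14.05  0.31 -0.16] twist x 1.95 F [ 0.7 -0.8  0.3] w 0.797 xaxis [ 0.  0. -1.]
```

```bash

python3 -m inch '[{"fingers":0.6,"delta_pos":[4,0.6,-0.2],"twist":[1.9,0,0]},{"fingers":0.6,"delta_pos":[4,0,0],"twist":[0,0,0]},{"fingers":0.6,"delta_pos":[4,0,0],"twist":[0,0,0]},{"fingers":0.6,"delta_pos":[2,0,0],"twist":[0,0,0]},{"fingers":0.6,"delta_pos":[0,0,0],"twist":[0,0,0]}]'
python3 - <<'E'
from h import *
e=np.array([np.cos(np.radians(-71.8)),np.sin(np.radians(-71.8))]);c=np.array([.4738,.2144])
plan([*(c-e*.135),.005],-71.8)
from plant import viewer
f=viewer.grab_frame("side");crop(f,180,160,340,280,4.8,"s9.png")
E
```

```text
time: 13.35
tool_pos: [0.4287, 0.3444, 0.0191]
tool_rot: [0.697, -0.112, 0.699, 0.111]
contact_force: [0.2, 0.0, 0.5]
gripper_width: 0.803
t 13.35 tcp [0.4287 0.3444 0.0191] pushdir -71.87 shift cm [ 1.41 -0.25  0.23] twist x -0.07 F [0.2 0.  0.5] w 0.803 xaxis [-0.003 -0.002 -1.   ]
```

View pics/s9.png

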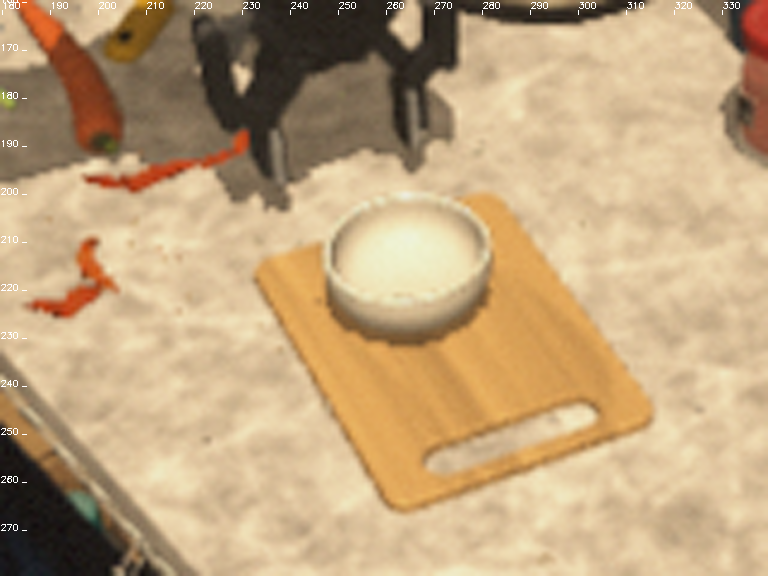

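```bash

python3 -m inch '[{"fingers":0.6,"delta_pos":[0.8,0,0.2],"twist":[0,0,0]},{"fingers":0.6,"delta_pos":[0.4,0,0],"twist":[0,0,0]},{"fingers":0.6,"delta_pos":[0,0,0],"twist":[0,0,0]}]'
python3 -m inch '[{"fingers":0.6,"delta_pos":[0.3,0,0],"twist":[0,0,0]},{"fingers":0.6,"delta_pos":[0,0,0],"twist":[0,0,0]}]'
python3 -m inch '[{"fingers":0.6,"delta_pos":[0.2,0,0],"twist":[0,0,0]},{"fingers":0.6,"delta_pos":[0,0,0],"twist":[0,0,0]}]'
```

```text
time: 13.78
tool_pos: [0.4314, 0.3455, 0.0087]
tool_rot: [0.698, -0.111, 0.698, 0.111]
contact_force: [-0.2, -0.4, 0.7]
gripper_width: 0.801
time: 14.02
tool_pos: [0.4312, 0.3454, 0.0054]
tool_rot: [0.698, -0.111, 0.698, 0.111]
contact_force: [0.1, -0.0, -0.2]
gripper_width: 0.802
time: 14.28
tool_pos: [0.4312, 0.3454, 0.0034]
tool_rot: [0.698, -0.111, 0.698, 0.111]
contact_force: [0.5, 0.8, -0.3]
gripper_width: 0.801
```

```bash

for i in 1 2; do :; done
python3 -m inch '[{"fingers":0.6,"delta_pos":[0.2,0,0],"twist":[0,0,0]},{"fingers":0.6,"delta_pos":[0,0,0],"twist":[0,0,0]}]'
python3 -m inch '[{"fingers":0.6,"delta_pos":[0.2,0,0],"twist":[0,0,0]},{"fingers":0.6,"delta_pos":[0,0,0],"twist":[0,0,0]}]'
python3 - <<'E'
from h import *
from plant import viewer
f=viewer.grab_frame("side");crop(f,200,150,300,220,7.5,"s10.png")
E
```

```text
time: 14.52
tool_pos: [0.4312, 0.3454, 0.0014]
tool_rot: [0.698, -0.111, 0.699, 0.111]
contact_force: [0.4, 1.4, -0.1]
gripper_width: 0.803
time: 14.78
tool_pos: [0.4312, 0.3454, -0.0007]
tool_rot: [0.698, -0.111, 0.699, 0.111]
contact_force: [0.2, -0.8, -0.4]
gripper_width: 0.799
```

View pics/s10.png

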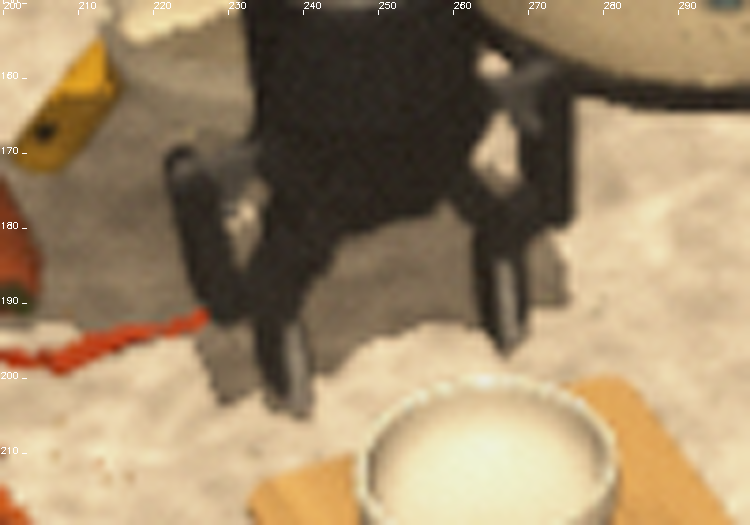

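```bash

python3 -m inch '[{"fingers":0.6,"delta_pos":[0.2,0,0],"twist":[0,0,0]},{"fingers":0.6,"delta_pos":[0,0,0],"twist":[0,0,0]}]'
python3 -m inch '[{"fingers":0.6,"delta_pos":[0.2,0,0],"twist":[0,0,0]},{"fingers":0.6,"delta_pos":[0,0,0],"twist":[0,0,0]}]'
```

```text
time: 15.08
tool_pos: [0.4312, 0.3454, -0.0027]
tool_rot: [0.698, -0.111, 0.699, 0.111]
contact_force: [0.3, -0.9, 0.5]
gripper_width: 0.798
time: 15.32
tool_pos: [0.4311, 0.3454, -0.0047]
tool_rot: [0.698, -0.111, 0.699, 0.111]
contact_force: [-0.6, 0.1, 1.0]
gripper_width: 0.801
```

```bash

python3 -m inch '[{"fingers":0.6,"delta_pos":[0.15,0,0],"twist":[0,0,0]},{"fingers":0.6,"delta_pos":[0,0,0],"twist":[0,0,0]}]'
```

```text
time: 15.58
tool_pos: [0.4312, 0.3454, -0.0061]
tool_rot: [0.698, -0.111, 0.698, 0.111]
contact_force: [0.9, -0.3, 0.2]
gripper_width: 0.802
```

```bash

python3 -m inch '[{"fingers":0.6,"delta_pos":[0.15,0,0],"twist":[0,0,0]},{"fingers":0.6,"delta_pos":[0,0,0],"twist":[0,0,0]}]'
python3 - <<'E'
from h import *
plan([.4312,.3454,0],-71.8)
from plant import viewer
f=viewer.grab_frame("side");crop(f,200,150,300,220,7.5,"s11.png")
E
```

```text
time: 15.82
tool_pos: [0.4315, 0.3456, -0.0072]
tool_rot: [0.698, -0.111, 0.698, 0.111]
contact_force: [-0.1, -0.5, 1.7]
gripper_width: 0.8
t 15.825 tcp [ 0.4315  0.3456 -0.0072] pushdir -71.97 shift cm [-0.72 -0.01 -0.03] twist x -0.17 F [-0.1 -0.5  1.7] w 0.8 xaxis [ 0.  0. -1.]
```

View pics/s11.png

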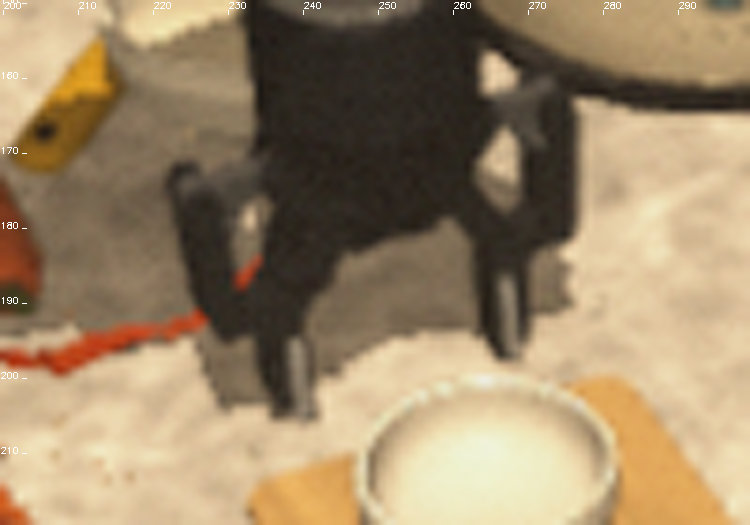

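```bash

python3 -m inch '[{"fingers":0.6,"delta_pos":[-0.2,0,0],"twist":[0,0,0]},{"fingers":0.6,"delta_pos":[0,-0.5,0],"twist":[0,0,0]},{"fingers":0.6,"delta_pos":[0,-0.5,0],"twist":[0,0,0]},{"fingers":0.6,"delta_pos":[0,-0.5,0],"twist":[0,0,0]},{"fingers":0.6,"delta_pos":[0,-0.5,0],"twist":[0,0,0]}]'
python3 -m inch '[{"fingers":0.6,"delta_pos":[0,-0.3,0],"twist":[0,0,0]},{"fingers":0.6,"delta_pos":[0,-0.3,0],"twist":[0,0,0]},{"fingers":0.6,"delta_pos":[0,-0.3,0],"twist":[0,0,0]},{"fingers":0.6,"delta_pos":[0,-0.3,0],"twist":[0,0,0]},{"fingers":0.6,"delta_pos":[0,-0.3,0],"twist":[0,0,0]}]'
python3 - <<'E'
from h import *
plan([.4312,.3454,0],-71.8)
from plant import viewer
f=viewer.grab_frame("side");crop(f,200,150,340,270,5,"s12.png")
f=viewer.grab_frame("top");crop(f,260,190,390,290,5,"t12.png");np.savez("t12.npz",**f)
E
```

```text
time: 16.5
tool_pos: [0.4376, 0.326, -0.0055]
tool_rot: [0.698, -0.111, 0.698, 0.111]
contact_force: [-0.4, -0.5, 0.2]
gripper_width: 0.8
time: 17.12
tool_pos: [0.4422, 0.3122, -0.0054]
tool_rot: [0.698, -0.111, 0.698, 0.111]
contact_force: [-0.3, 0.7, -0.0]
gripper_width: 0.8
t 17.125 tcp [ 0.4422  0.3122 -0.0054] pushdir -71.96 shift cm [-0.54  3.5  -0.02] twist x -0.16 F [-0.3  0.7 -0. ] w 0.8 xaxis [-0.  0. -1.]
```

View pics/s12.png

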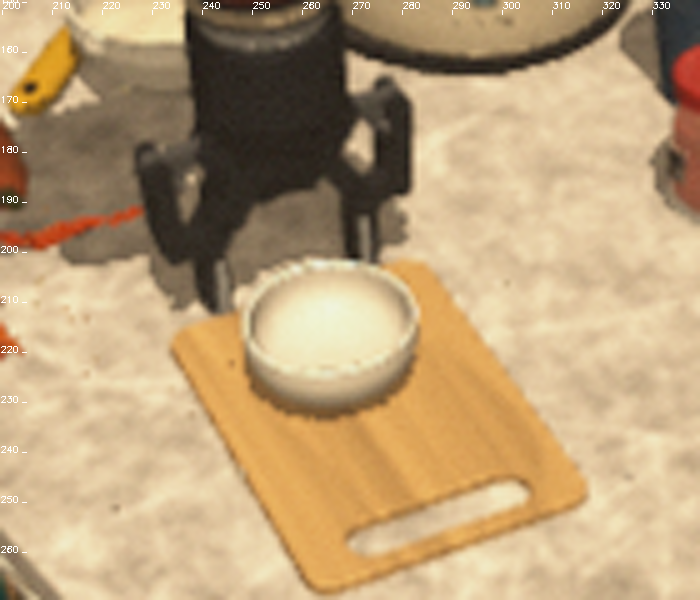

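View pics/t12.png

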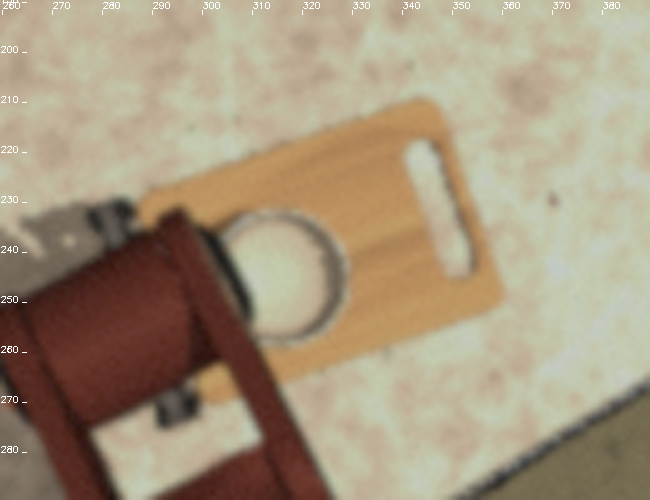

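The board has started to slide: the slot has moved from about (340,221) to (342,219). The fingers bear on its plain end. I now push on an arc to turn it square.

```bash

python3 -m inch '[{"fingers":0.6,"delta_pos":[0,-0.5,0],"twist":[0,0,0]},{"fingers":0.6,"delta_pos":[0,-0.5,0],"twist":[0,0,0]},{"fingers":0.6,"delta_pos":[0,-0.5,-0.05],"twist":[-0.3,0,0]},{"fingers":0.6,"delta_pos":[0,-0.5,-0.12],"twist":[-0.6,0,0]},{"fingers":0.6,"delta_pos":[0,-0.5,-0.12],"twist":[-0.6,0,0]}]'
python3 -m inch '[{"fingers":0.6,"delta_pos":[0,-0.5,-0.12],"twist":[-0.6,0,0]},{"fingers":0.6,"delta_pos":[0,-0.5,-0.12],"twist":[-0.6,0,0]},{"fingers":0.6,"delta_pos":[0,-0.5,-0.12],"twist":[-0.6,0,0]},{"fingers":0.6,"delta_pos":[0,-0.5,-0.12],"twist":[-0.6,0,0]},{"fingers":0.6,"delta_pos":[0,-0.5,-0.12],"twist":[-0.6,0,0]}]'
python3 - <<'E'
from h import *
plan([.4312,.3454,0],-60)
from plant import viewer
f=viewer.grab_frame("side");crop(f,200,150,340,270,5,"s13.png")
f=viewer.grab_frame("top");crop(f,260,190,390,290,5,"t13.png")
print(board(f))
E
```

```text
time: 17.85
tool_pos: [0.4473, 0.2872, -0.0054]
tool_rot: [0.697, -0.12, 0.697, 0.12]
contact_force: [-0.6, 0.6, 0.6]
gripper_width: 0.807
time: 18.48
tool_pos: [0.4505, 0.2617, -0.0054]
tool_rot: [0.693, -0.138, 0.693, 0.138]
contact_force: [0.5, 0.5, 0.1]
gripper_width: 0.8
t 18.475 tcp [ 0.4505  0.2617 -0.0054] pushdir -67.43 shift cm [-0.54  8.47  1.43] twist x -7.43 F [0.5 0.5 0.1] w 0.8 xaxis [-0. -0. -1.]
(array([[0.5160128 , 0.27734265],
       [0.5931869 , 0.09364656],
       [0.46799856, 0.04105261],
       [0.39082444, 0.22474873]], dtype=float32), array([0.49225571, 0.15944763]), array([0.13578749, 0.19924883]))
```

View pics/s13.png

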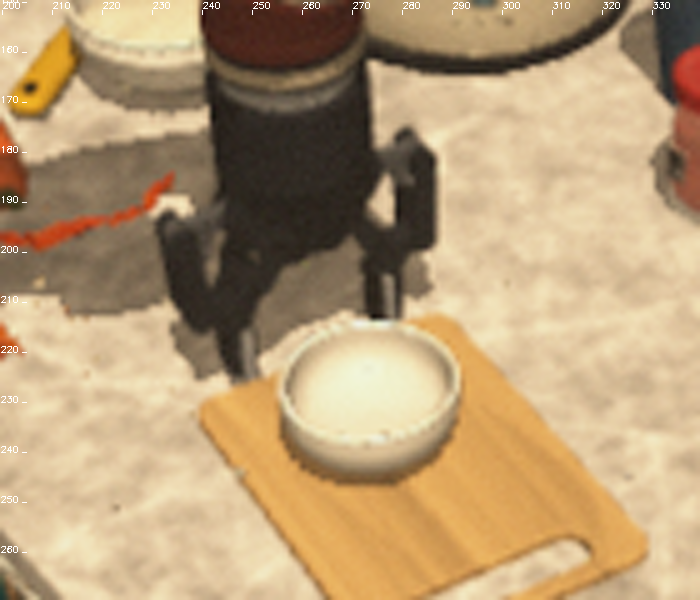

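View pics/t13.png

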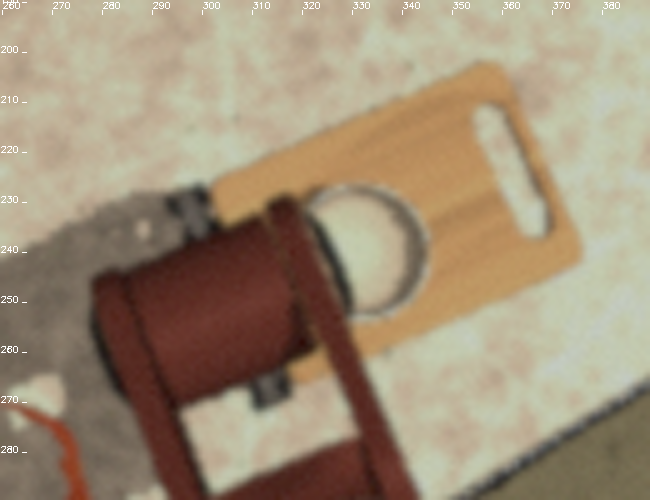

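```bash

python3 -m inch '[{"fingers":0.6,"delta_pos":[0,-0.5,-0.12],"twist":[-0.6,0,0]},{"fingers":0.6,"delta_pos":[0,-0.5,-0.12],"twist":[-0.6,0,0]},{"fingers":0.6,"delta_pos":[0,-0.5,-0.12],"twist":[-0.6,0,0]},{"fingers":0.6,"delta_pos":[0,-0.5,-0.12],"twist":[-0.6,0,0]},{"fingers":0.6,"delta_pos":[0,-0.5,-0.12],"twist":[-0.6,0,0]}]'
python3 -m inch '[{"fingers":0.6,"delta_pos":[0,-0.5,-0.12],"twist":[-0.6,0,0]},{"fingers":0.6,"delta_pos":[0,-0.5,-0.12],"twist":[-0.6,0,0]},{"fingers":0.6,"delta_pos":[0,-0.5,-0.12],"twist":[-0.6,0,0]},{"fingers":0.6,"delta_pos":[0,-0.5,-0.12],"twist":[-0.6,0,0]},{"fingers":0.6,"delta_pos":[0,-0.5,-0.12],"twist":[-0.6,0,0]}]'
python3 -m inch '[{"fingers":0.6,"delta_pos":[0,-0.5,-0.12],"twist":[-0.6,0,0]},{"fingers":0.6,"delta_pos":[0,-0.5,-0.1],"twist":[-0.6,0,0]},{"fingers":0.6,"delta_pos":[0,-0.5,0],"twist":[0,0,0]},{"fingers":0.6,"delta_pos":[0,-0.5,0],"twist":[0,0,0]},{"fingers":0.6,"delta_pos":[0,-0.5,0],"twist":[0,0,0]}]'
cat >> h.py <<'E'
def report(f,name=None,p=np.array([.68059,-.019916]),a=30.022,**k):
    bx,c,sz=board(f,name=name,**k);i=1 if abs(np.linalg.norm(bx[1]-bx[0])-.2)<.03 else 2
    d=bx[i]-bx[i-1];h=np.degrees(np.arctan2(d[1],d[0]))
    if h>0:h-=180
    t=np.array([np.cos(np.radians(a)),np.sin(np.radians(a))]);n=np.array([t[1],-t[0]])
    print("size",sz,"centre",c.round(4),"heading err",round(h-(a-90),2),"dist",((c-p)@n).round(4),"corners n",((bx-p)@n).round(4),"t",((bx-p)@t).round(4))
E
python3 - <<'E'
from h import *
plan([.4312,.3454,0],-60)
from plant import viewer
f=viewer.grab_frame("side");crop(f,200,150,360,300,4,"s14.png")
f=viewer.grab_frame("top");crop(f,280,170,440,280,4.5,"t14.png")
report(f)
E
```

```text
time: 19.2
tool_pos: [0.4551, 0.2364, -0.0055]
tool_rot: [0.69, -0.156, 0.69, 0.156]
contact_force: [-1.5, 0.5, 1.2]
gripper_width: 0.797
time: 19.82
tool_pos: [0.461, 0.2114, -0.0054]
tool_rot: [0.685, -0.174, 0.685, 0.174]
contact_force: [-0.7, 0.9, 0.1]
gripper_width: 0.801
time: 20.45
tool_pos: [0.4714, 0.1885, -0.0055]
tool_rot: [0.683, -0.181, 0.683, 0.181]
contact_force: [-0.8, 0.2, 0.7]
gripper_width: 0.8
t 20.45 tcp [ 0.4714  0.1885 -0.0055] pushdir -60.27 shift cm [-0.55 15.62  4.29] twist x -0.27 F [-0.8  0.2  0.7] w 0.8 xaxis [-0. -0. -1.]
size [0.13622168 0.19645824] centre [0.5262 0.0923] heading err -0.11 dist -0.1744 corners n [-0.2724 -0.076  -0.0762 -0.2727] t [-0.0096 -0.01   -0.1462 -0.1458]
```

View pics/s14.png

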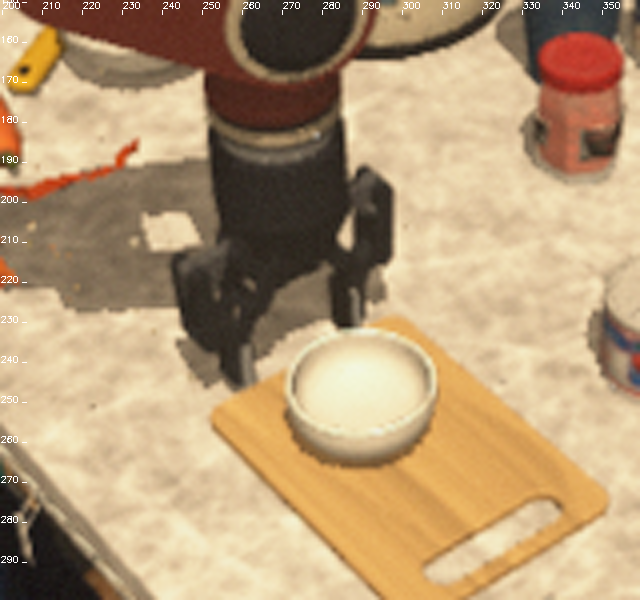

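View pics/t14.png

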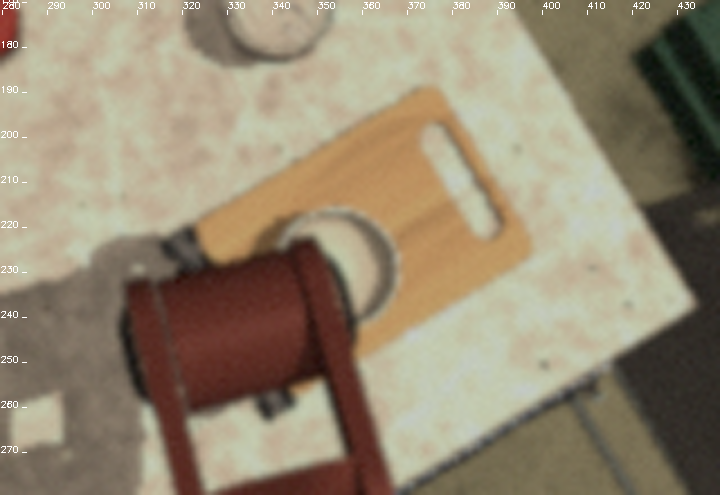

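```bash

python3 -m inch '[{"fingers":0.6,"delta_pos":[0,-0.5,0],"twist":[-0.2,0,0]},{"fingers":0.6,"delta_pos":[0,-0.5,0],"twist":[0,0,0]},{"fingers":0.6,"delta_pos":[0,-0.5,0],"twist":[0,0,0]},{"fingers":0.6,"delta_pos":[0,-0.5,0],"twist":[0,0,0]},{"fingers":0.6,"delta_pos":[0,-0.5,0],"twist":[0,0,0]}]'
python3 -m inch '[{"fingers":0.6,"delta_pos":[0,-0.5,0],"twist":[0,0,0]},{"fingers":0.6,"delta_pos":[0,-0.5,0],"twist":[0,0,0]},{"fingers":0.6,"delta_pos":[0,-0.5,0],"twist":[0,0,0]},{"fingers":0.6,"delta_pos":[0,-0.5,0],"twist":[0,0,0]},{"fingers":0.6,"delta_pos":[0,-0.5,0],"twist":[0,0,0]}]'
python3 -m inch '[{"fingers":0.6,"delta_pos":[0,-0.5,0],"twist":[0,0,0]},{"fingers":0.6,"delta_pos":[0,-0.5,0],"twist":[0,0,0]},{"fingers":0.6,"delta_pos":[0,-0.5,0],"twist":[0,0,0]},{"fingers":0.6,"delta_pos":[0,-0.5,0],"twist":[0,0,0]},{"fingers":0.6,"delta_pos":[0,-0.5,0],"twist":[0,0,0]}]'
python3 -m inch '[{"fingers":0.6,"delta_pos":[0,-0.5,0],"twist":[0,0,0]},{"fingers":0.6,"delta_pos":[0,-0.5,0],"twist":[0,0,0]},{"fingers":0.6,"delta_pos":[0,-0.5,0],"twist":[0,0,0]},{"fingers":0.6,"delta_pos":[0,-0.5,0],"twist":[0,0,0]},{"fingers":0.6,"delta_pos":[0,0,0],"twist":[0,0,0]}]'
python3 - <<'E'
from h import *
plan([.4312,.3454,0],-60)
from plant import viewer
f=viewer.grab_frame("side");crop(f,200,180,400,340,3.8,"s15.png")
f=viewer.grab_frame("top");crop(f,300,160,450,270,4.8,"t15.png");np.savez("t15.npz",**f)
report(f,name="bm15.png")
E
```

```text
time: 21.18
tool_pos: [0.4839, 0.1669, -0.0054]
tool_rot: [0.683, -0.183, 0.683, 0.183]
contact_force: [-0.9, 1.8, -0.1]
gripper_width: 0.801
time: 21.8
tool_pos: [0.4964, 0.1452, -0.0054]
tool_rot: [0.683, -0.183, 0.683, 0.183]
contact_force: [-0.6, 1.4, -0.2]
gripper_width: 0.798
time: 22.42
tool_pos: [0.5088, 0.1236, -0.0054]
tool_rot: [0.683, -0.183, 0.683, 0.183]
contact_force: [-0.1, 0.7, -0.1]
gripper_width: 0.793
time: 23.05
tool_pos: [0.5191, 0.106, -0.0053]
tool_rot: [0.683, -0.183, 0.683, 0.182]
contact_force: [-0.4, -0.6, 0.0]
gripper_width: 0.801
t 23.05 tcp [ 0.5191  0.106  -0.0053] pushdir -60.09 shift cm [-0.55 25.13  4.32] twist x -0.09 F [-0.4 -0.6  0. ] w 0.801 xaxis [ 0.001 -0.    -1.   ]
size [0.13980177 0.19795738] centre [0.5737 0.0075] heading err 0.57 dist -0.0772 corners n [-0.1768  0.0212  0.0226 -0.1754] t [-0.0103 -0.0083 -0.1481 -0.1501]
```

View pics/s15.png

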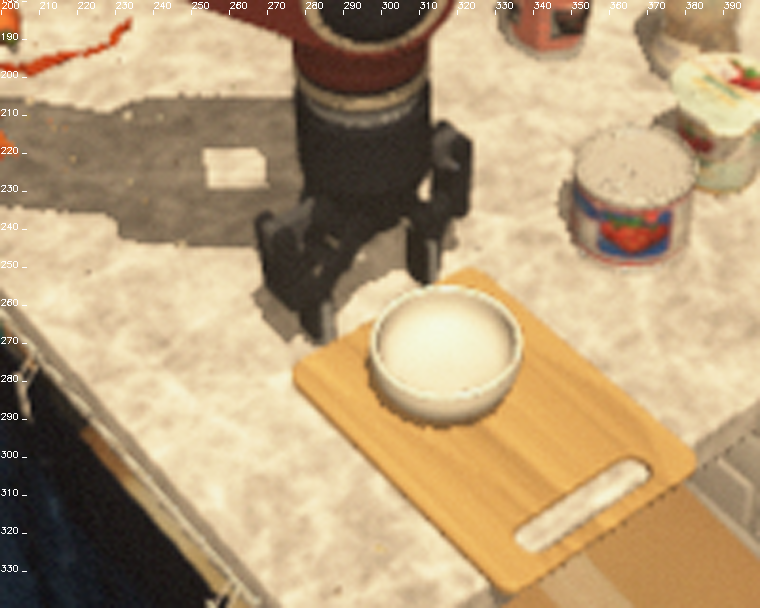

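View pics/t15.png

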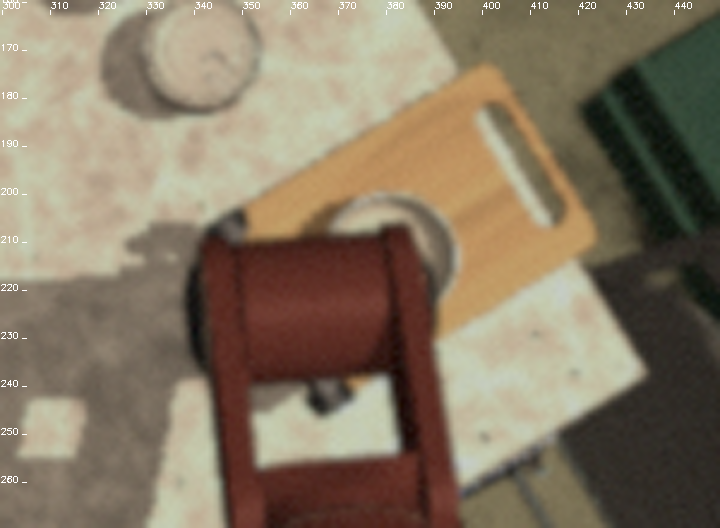

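```bash

python3 -m inch '[{"fingers":0.6,"delta_pos":[0,-0.5,0],"twist":[0,0,0]},{"fingers":0.6,"delta_pos":[0,-0.5,0],"twist":[0,0,0]},{"fingers":0.6,"delta_pos":[0,-0.5,0],"twist":[0,0,0]},{"fingers":0.6,"delta_pos":[0,-0.5,0],"twist":[0,0,0]},{"fingers":0.6,"delta_pos":[0,-0.3,0],"twist":[0,0,0]}]'
python3 -m inch '[{"fingers":0.6,"delta_pos":[0,0,0],"twist":[0,0,0]},{"fingers":0.6,"delta_pos":[0,1,0],"twist":[0,0,0]},{"fingers":0.6,"delta_pos":[0,3,0],"twist":[0,0,0]},{"fingers":0.6,"delta_pos":[-2,5,0],"twist":[0,0,0]},{"fingers":0.6,"delta_pos":[-4,4,0],"twist":[0,0,0]}]'
python3 -m inch '[{"fingers":0.6,"delta_pos":[-4,5,0],"twist":[0,0,0]},{"fingers":0.6,"delta_pos":[-2,5,0],"twist":[0,0,0]},{"fingers":0.6,"delta_pos":[0,5,0],"twist":[0,0,0]},{"fingers":0.6,"delta_pos":[0,0,0],"twist":[0,0,0]}]'
python3 - <<'E'
from h import *
plan([.4312,.3454,0],-60)
from plant import viewer
f=viewer.grab_frame("side");crop(f,200,160,440,340,3.2,"s16.png")
print([obj(f,*a) for a in [((.687,.148),.05,.05,.062),((.756,.195),.045,.066,.078)]])
f=viewer.grab_frame("top");crop(f,300,130,450,270,4.2,"t16.png");np.savez("t16.npz",**f)
report(f,name="bm16.png");print(edgefit(f,(.9,.105),(.68,-.022)))
print([obj(f,*a) for a in [((.687,.148),.05,.05,.062),((.756,.195),.045,.066,.078),((.57,.01),.06,.040,.056),((.675,.35),.045,.075,.095),((.385,.53),.07,.045,.065)]])
E
```

```text
time: 23.78
tool_pos: [0.5303, 0.0862, -0.0055]
tool_rot: [0.683, -0.182, 0.683, 0.183]
contact_force: [-1.0, 1.7, 0.5]
gripper_width: 0.798
time: 24.4
tool_pos: [0.4621, 0.2003, 0.0532]
tool_rot: [0.681, -0.183, 0.685, 0.183]
contact_force: [0.5, 0.1, 0.2]
gripper_width: 0.796
time: 24.9
tool_pos: [0.389, 0.3307, 0.1141]
tool_rot: [0.683, -0.184, 0.682, 0.185]
contact_force: [0.1, -0.5, 0.8]
gripper_width: 0.797
t 24.9 tcp [0.389  0.3307 0.1141] pushdir -59.75 shift cm [11.41 -0.86  4.37] twist x 0.25 F [ 0.1 -0.5  0.8] w 0.797 xaxis [ 0.001  0.001 -1.   ]
[(625, array([0.6887, 0.1477]), 0.0409, array([0.6869, 0.1482]), array([0.0688, 0.0718])), (471, array([0.7546, 0.1928]), 0.0407, array([0.7555, 0.1924]), array([0.063 , 0.0708]))]
size [0.14046603 0.2018494 ] centre [ 0.5855 -0.0107] heading err -0.44 dist -0.0555 corners n [-0.1558  0.046   0.0449 -0.1569] t [-0.007  -0.0086 -0.1491 -0.1475]
(array([0.729664 , 0.0082285], dtype=float32), array([0.86748505, 0.49746323], dtype=float32), np.float64(0.0006561609290777926))
[(447, array([0.6872, 0.1475]), 0.0375, array([0.6874, 0.1475]), array([0.0653, 0.067 ])), (414, array([0.7549, 0.1915]), 0.0399, array([0.756, 0.193]), array([0.0639, 0.0684])), (105, array([0.5647, 0.0117]), 0.043, array([0.5652, 0.0119]), array([0.0789, 0.0815])), (275, array([0.6758, 0.3506]), 0.0283, array([0.6752, 0.35  ]), array([0.0504, 0.0502])), (360, array([0.3927, 0.5221]), 0.0603, array([0.3914, 0.5216]), array([0.1123, 0.1145]))]
```

View pics/s16.png

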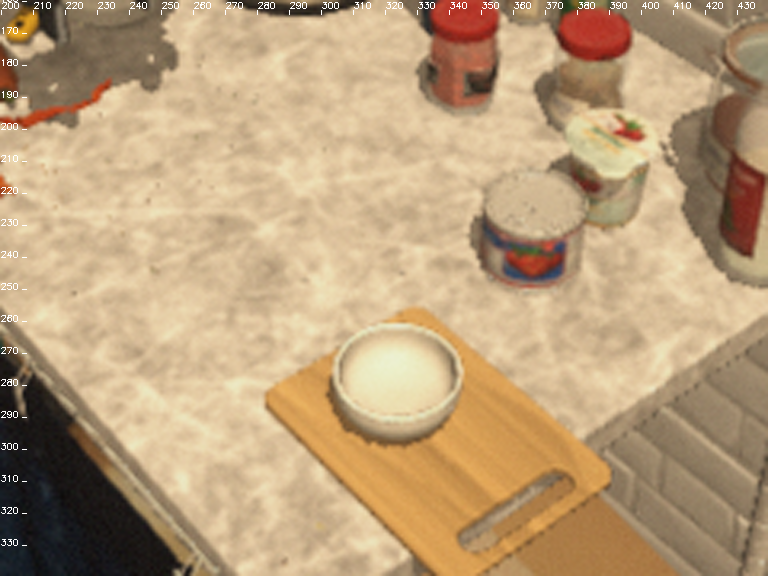

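View pics/t16.png

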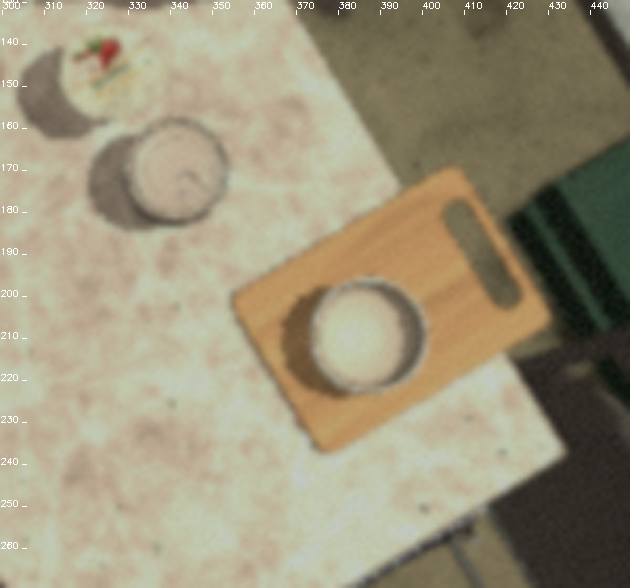

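View pics/bm16.png

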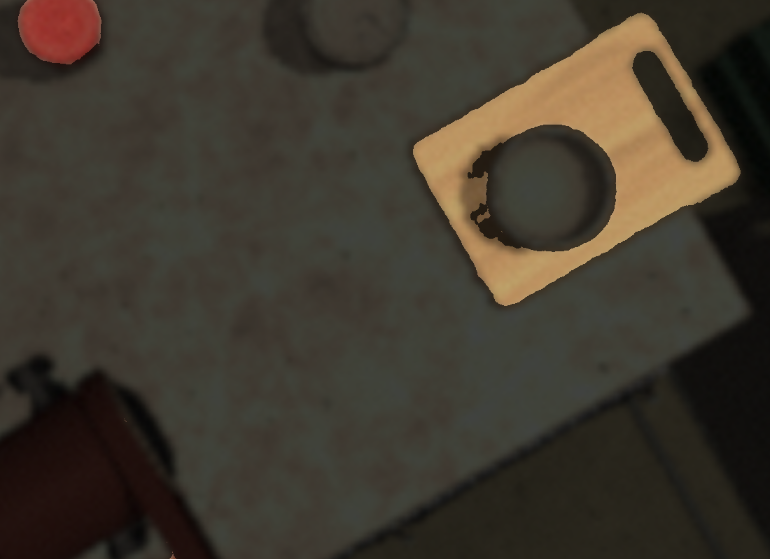

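```bash
python3 -c "
from plant import manip
print(manip.job_done())"
```

```text
the job is handed in; nothing more can be done
None
```

The job is done and handed in at about 25 s of the 67 s allowed. I pushed the tin round the board's slot end, without touching the board, to beside the yoghurt pot. Then I pushed the board, bowl and all, turning it square on the way, straight out over the edge with two fingers on its plain end.

Last checks, from the pictures with the gripper clear of everything:

| Check | Result |
|---|---|
| Board overhang | about 45 mm of 200, so about 77% still rests on the worktop |
| Slot | inner side about 12 mm past the edge, so the whole slot hangs clear |
| Squareness | about 0.4° off the edge line found at the start, within how well I can measure |
| Small bowl | still on the board, at the same spot as before the push (about 30 mm from its middle) |
| Tin | upright, about 10 mm from the pot |
| Pot, jar and big bowl | unmoved, to within 1–2 mm |

**Where checks disagreed:** the board's heading error read +0.6° just before the last 23 mm and −0.4° at the end. I put that down to noise in the colour mask. Re-fitting the edge from the last picture gave 29.8° against 30.0° at the start. I saw no failed check, and the measured forces stayed at a few newtons.

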